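Stack the two empty totes on the loaded one

TASK

Two empty totes sit nested one in the other on the sloping stand. Take them off one at a time and set them gently on the tote that holds the pipette-tip box, so that all three stand in one level stack: each tote must be turned end for end to the one below it (blue ends alternating), with its feet seated on that tote's ledges, so that it stacks instead of nesting and nothing presses on the tip box. Leave the loaded tote where it stands, do not disturb the volumetric flask, the beaker or the brown bottle, and let go at the end.

Things in the scene. Friction and masses are not known exactly. Their poses are not given: they have to be found in the camera images.
- loaded_tote_mid (a point): light grey stack-and-nest tote, 184 long x 143 wide x 104 high, point at its centre (52 above underside, 52 below rim). Own axes: y along its length to the end with the blue rim band (other end grey), x across, z from floor to mouth. The loaded tote: stands level on the worktop, facing any way, holds the tip box; stays the bottom of the stack.
- upper_empty_mid (a point): light grey stack-and-nest tote, 184 long x 143 wide x 104 high, point at its centre (52 above underside, 52 below rim). Own axes: y along its length to the end with the blue rim band (other end grey), x across, z from floor to mouth. 240 g. The empty tote uppermost in the nest on the stand at the start: 36 further out than the lower one along their common z axis.
- lower_empty_mid (a point): light grey stack-and-nest tote, 184 long x 143 wide x 104 high, point at its centre (52 above underside, 52 below rim). Own axes: y along its length to the end with the blue rim band (other end grey), x across, z from floor to mouth. 240 g. The empty tote lowest in the nest, directly on the stand; its z axis leans 0.5 rad (28.6 degrees) to the stand's low front.
- upper_empty_blue_end (a point): middle of the top of the blue rim band of the upper empty tote: 88 along y and 52 up along z from its centre. Pinch a tote here or at the middle of the grey end, one finger inside: wall and band together are 8 thick at the rim, 10.4 at 24 below it (the outside is vertical, the inside leans). The band is 36 high; nested, 1.5 of clearance all round
- lower_empty_blue_end (a point): the same point of the lower empty tote. All three totes are alike: walls 2 thick, leaning outwards 5.7 degrees; long walls of four panels 42 long, by turns bulged out to a foot at the bottom and stepped in under a ledge 18 below the rim. Facing alike, a tote nests: feet drop into bulges until the bands meet, 36 above the one below
- loaded_tote: the loaded tote; origin at the centre of its underside, axes as at its centre. A tote turned end for end (180 degrees about z) to the one below stacks: its feet rest on the ledges and it sits centred 86 higher than the one below, with about 2.5 of play either way along x and 6.5 along y; sloping guides lead it in from 6 off
- upper_empty: the upper empty tote's body; the origin is the centre of its underside, axes as at its centre
- lower_empty: the lower empty tote's body; the origin is the centre of its underside, axes as at its centre
- stand: white folded-steel stand fixed to the worktop, 188 wide (its y) x about 170 deep (x); origin on the worktop under it. Its plate slopes 0.5 rad, low side to its own -x; a lip 16 high at the low edge and 17 high side tabs hold the nest, so totes leave it square to the plate. Highest edge 83; the nest on it reaches 208 above the worktop
- tips: blue pipette-tip box with clear lid, 71 x 118 x 71 high, loose on the floor of the loaded tote; the origin is the centre of its underside. Its top is 12 below the floor of a tote properly stacked above
- flask: glass volumetric flask, 67 across, 217 high, standing loose near the work; the origin is the centre of its underside
- beaker: glass beaker, 124 across, 158 high, standing loose near the work; the origin is the centre of its underside
- brown_bottle: brown glass reagent bottle with a white cap, 48 across, 106 high, standing loose at the left of the work; the origin is the centre of its underside

How it is judged (in metres and radians):
On the way, in this order (a step that is already met when the one before it is completed fails the run):
1. the upper empty tote is stacked, turned end for end, on the loaded tote and let go (z of upper_empty_mid in the frame of loaded_tote_mid between 0.081 and 0.091 m and x of upper_empty_mid in the frame of loaded_tote_mid between -0.008 and 0.008 m and y of upper_empty_mid in the frame of loaded_tote_mid between -0.011 and 0.011 m and y of upper_empty_blue_end in the frame of loaded_tote_mid below -0.06 m and angle between upper_empty_mid's own z axis and vertical below 0.05 rad and contact force between the fingers and upper_empty below 0.1 N), for 0.2 s.
2. the lower empty tote is stacked, turned end for end to it, on top and let go (all of step 1 and z of lower_empty_mid in the frame of upper_empty_mid between 0.081 and 0.091 m and x of lower_empty_mid in the frame of upper_empty_mid between -0.008 and 0.008 m and y of lower_empty_mid in the frame of upper_empty_mid between -0.011 and 0.011 m and y of lower_empty_blue_end in the frame of upper_empty_mid below -0.06 m and angle between lower_empty_mid's own z axis and vertical below 0.05 rad and contact force between the fingers and lower_empty below 0.1 N), for 0.2 s.
At the end, for the whole second after the job is handed in: the upper empty tote stands on the loaded tote and the lower empty tote on that one, each 86 mm (+-5) above the one below, within 8 mm of its middle across and 11 mm along, blue end over the other's grey end, upright within 0.05 rad, released and at rest (all of step 2 and angle between loaded_tote_mid's own z axis and vertical below 0.05 rad and linear speed of each of loaded_tote, upper_empty, lower_empty below 0.02 m/s); the robot touches nothing.
It fails at once if the loaded tote is shifted by more than 25 mm or tipped (distance of loaded_tote from where it was at the start of the episode above 0.025 m or angle between loaded_tote's own z axis and vertical above 0.3 rad).
It fails at once if an empty tote presses on the tip box (contact force between any of upper_empty, lower_empty and tips above 1 N).
It fails at once if a tote is dropped on the stack (falling free faster than 0.6 m/s) ((linear speed of upper_empty above 0.6 m/s and contact force between the fingers and upper_empty below 0.05 N and horizontal distance between upper_empty_mid and loaded_tote_mid below 0.12 m) or (linear speed of lower_empty above 0.6 m/s and contact force between the fingers and lower_empty below 0.05 N and horizontal distance between lower_empty_mid and loaded_tote_mid below 0.12 m)).
It fails at once if the volumetric flask, the beaker or the brown bottle is shifted by more than 30 mm or tipped ((distance of flask from where it was at the start of the episode above 0.03 m or angle between flask's own z axis and vertical above 0.3 rad) or (distance of beaker from where it was at the start of the episode above 0.03 m or angle between beaker's own z axis and vertical above 0.3 rad) or (distance of brown_bottle from where it was at the start of the episode above 0.03 m or angle between brown_bottle's own z axis and vertical above 0.3 rad)).
It also fails if it takes over 67 s, if anything falls off the work surface, if the arm or the gripper's body presses on something with over 40 N, if the wrist force passes 120 N, or if a joint passes its speed limit or range.

ROBOT

A 7-joint arm with a two-finger parallel gripper is mounted at the origin on a cart in front of the work surface, level with it; the furniture and walls round the work are solid. World frame = base frame: x ahead of the robot, y to its left, z up, the work surface at z = 0. Lengths are in mm, angles in rad, forces in N, time in s.
With the tool pointing down it reaches from about 400 to 875 mm from the base axis. Payload 4.4 kg.
Tool frame: the origin (TCP) lies midway between the tips of the shut fingers; the grasp point (between the pads) lies 19 mm behind it; z points along the fingers, y is the line along which they close (so a half turn about z gives the same grasp; the last joint's range is limited). The gripper opens to 85 mm and grips with 20 to 120 N. Pads are 22 mm wide; open, the fingers measure 114 mm over their backs; the gripper's body (76 mm by 85 mm) begins 54 mm behind the grasp point. The pads swing forward as they close: fully open they stand 13 mm farther back than shut.
Start: joints at [-1.191, 0.628, 0.038, 1.517, -0.027, 0.996, -0.02], TCP at [280.246, 586.498, 231.313] pointing down, gripper open.
Joint ranges: [-3.06, 3.06], [-0.37, 2.12], [-1.25, 1.32], [0.18, 2.47], [-1.1, 4.24], [0.23, 1.98], [-2.94, 2.94]. Speed limits (rad/s): [2.57, 2.57, 3.14, 3.14, 3.14, 3.14, 3.14].

INTERFACE

Orientations are given as [roll, pitch, yaw] about the fixed x, y, z axes, in that order (R = Rz(yaw) Ry(pitch) Rx(roll)).
In Python, from cell import read_state, get_image, finish_job gives the robot as it stands.
- The arm moves only by the tool send_rows, never from a script. Its argument "series" is a list of rows, each an object of numbers: "ax", "ay", "az": the turn, a rotation vector about the tool's x, y, z in rad; "dx", "dy", "dz": the shift along the tool's x, y, z in cm; "hand": the closure, from 0 (fully open) to 1 (shut). In form: [{"ax": .., "ay": .., "az": .., "dx": .., "dy": .., "dz": .., "hand": ..}, ...]. A call has 1 to 10 rows; each row is the pose to reach, as a shift and turn from the pose commanded when the call began, along the tool's axes at that moment; what a row does not reach only later rows make up. A row lasts 1/10 s, in which the tool goes at most 50 mm and 8.59 degrees, less where a joint would pass 70% of its speed; a pose out of reach is approached as far as the arm can. A call with a gripper value outside its range is refused whole. The fingers move at their own pace and stop on an object; the grip force is fixed at half the most. Time passes only in rows, so rows that repeat a pose let the fingers close. It gives the time, the measured TCP pose, the force, the opening and the grip force at its end, in the units of the state.
- read_state(): the state, without advancing time (a new reading comes with each control period).
- get_image(name): name is "side" or "top" or "wrist"; returns a dict with "pixels" (420x560x3 uint8, red, green, blue), "mtx" (3x3 intrinsics, pixels), "R" (3x3) and "t" (3): a world point X has camera coordinates R X + t. Camera axes: x right, y down, z forward; pixel columns grow to the right and rows downward; lengths in mm; the calibration is good to about 2 mm. A picture is of the moment at which its call begins. There is no depth.
- finish_job(): hands the job in; it is judged then, once.
The state is a dict: "clock": time; "qpos": joint angles; "qd": joint speeds; "tau": joint torques, N m; "eef_pos": TCP position; "tool_rot": TCP orientation; "force": force on the tool from outside, world axes, zero at the start; "torque": the same for the moment, N m; "width": finger opening in mm; "gripper_force": force on a finger pad.
Only numpy, scipy, OpenCV 4.12 (cv2) and the standard library are available. Lean on these libraries where they do the work, as an engineer would, in place of code of your own. Each camera call takes 0.05 s, during which the arm holds its last target. There are 200 camera calls.

## Working session

There is one attempt and no reset: what is moved stays moved. The work goes in short steps, Python scripts to look and compute and a tool call to move; the robot and the scene stay as the last step left them, time stands still between calls to the robot, and variables do not carry over. Pictures are saved under pics/ and viewed, at most 10 in all, crops included, and the job is handed in when it is done.

Besides the shell and the picture viewer there is one more tool, called after "Request:" as name(argument=value, ...) on one line, values as JSON. send_rows: Moves the arm, as the interface text tells. Its arguments: {"type":"object","properties":{"series":{"type":"array","items":{"type":"object","properties":{"ax":{"type":"number"},"ay":{"type":"number"},"az":{"type":"number"},"dx":{"type":"number"},"dy":{"type":"number"},"dz":{"type":"number"},"hand":{"type":"number"}}}}},"required":["series"]}

```bash
ls; mkdir -p pics; python3 - <<'E'
from cell import *
import cv2,numpy as np
print(read_state())
a=[]
for n in ("side","top"):
    d=get_image(n); cv2.imwrite(f"pics/{n}0.png",d["pixels"][:,:,::-1]); np.savez(f"{n}0.npz",**d)
    print(n,d["mtx"].tolist(),(-d["R"].T@d["t"]).round(1),d["R"].round(3).tolist())
E
```

```text
pics
{'clock': 0.0, 'qpos': array([-1.19079537,  0.62936714,  0.03842073,  1.51835811, -0.02700843,
        0.9963191 , -0.01998313]), 'qd': array([ 7.40176649e-04,  2.66903536e-04,  8.20311229e-04,  4.43290988e-04,
       -2.47467930e-04, -2.73814089e-04, -8.90318854e-06]), 'tau': array([ 7.68371192e-04, -5.63412988e+01,  1.22617297e+00, -1.93456596e+01,
        1.08867983e-02,  1.03514155e-02, -3.29712202e-05]), 'eef_pos': array([279.95641468, 585.92338831, 230.37826025]), 'tool_rot': array([-3.13965821e+00,  7.04010418e-06,  2.69582138e+00]), 'force': array([-0.50719622, -0.21914289,  0.33514248]), 'torque': array([-0.00981781, -0.05258905, -0.02211382]), 'gripper_force': 0.0, 'width': 85.46142664861046}
side [[419.72999176748203, 0.0, 279.09905730965517], [0.0, 419.72999176748203, 206.2012678001906], [0.0, 0.0, 1.0]] [ 347.6 -517.4  797.4] [[0.964, -0.267, -0.011], [-0.19, -0.657, -0.73], [0.188, 0.705, -0.683]]
top [[418.3764930251475, 0.0, 279.2859510897982], [0.0, 418.3764930251475, 204.2308481334707], [0.0, 0.0, 1.0]] [ 457.9  186.2 1042.3] [[-0.022, -1.0, 0.002], [-0.995, 0.021, -0.101], [0.101, -0.004, -0.995]]
```

View pics/side0.png

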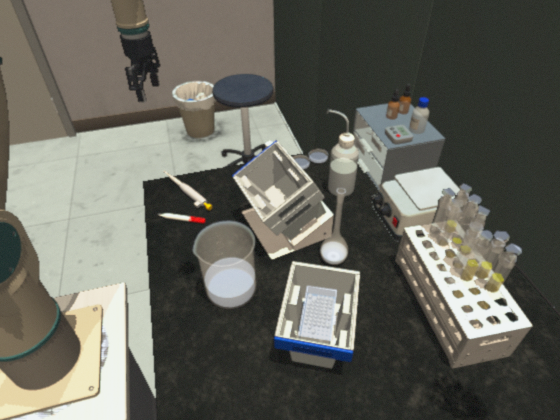

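View pics/top0.png

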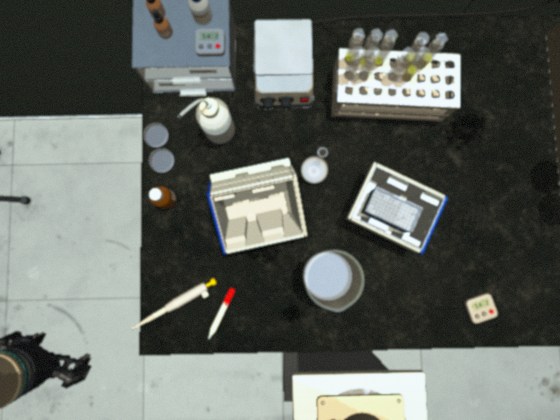

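The top view shows the nest at about (257,207), with its blue end to the left (+y) and its mouth leaning towards the robot. The loaded tote is at (397,207) with its blue end lower right. The flask is at (315,168), the beaker at (333,280) and the bottle at (160,197). Next I'll zoom in on the nest and measure the loaded rim.

```bash
cat > h.py <<'E'
import numpy as np, cv2
from scipy.spatial.transform import Rotation as Ro
def ray(d,uv):
    v=np.linalg.inv(d["mtx"])@np.array([uv[0],uv[1],1.]); return -d["R"].T@d["t"], d["R"].T@v
def onz(d,uv,z):
    c,v=ray(d,uv); return c+v*(z-c[2])/v[2]
def tri(d1,u1,d2,u2):
    c1,v1=ray(d1,u1); c2,v2=ray(d2,u2)
    s=np.linalg.lstsq(np.c_[v1,-v2],c2-c1,rcond=None)[0]
    a,b=c1+v1*s[0],c2+v2*s[1]; return (a+b)/2, np.linalg.norm(a-b)
def proj(d,X):
    p=d["mtx"]@(d["R"]@np.asarray(X,float)+d["t"]); return p[:2]/p[2]
def blue(im):
    h=cv2.cvtColor(im,cv2.COLOR_RGB2HSV); return cv2.inRange(h,(105,150,60),(130,255,255))
E
python3 - <<'E'
from h import *
T=dict(np.load("top0.npz"));S=dict(np.load("side0.npz"))
def crop(d,x,y,w,h,k): return cv2.resize(d["pixels"][y:y+h,x:x+w,::-1],None,fx=k,fy=k,interpolation=cv2.INTER_CUBIC)
cv2.imwrite("pics/nest.png",np.hstack([crop(T,200,150,130,115,3),crop(S,225,135,130,115,3)]))
cv2.imwrite("pics/nest.png",np.vstack([cv2.imread("pics/nest.png"),np.hstack([crop(T,340,150,130,85,3),crop(S,270,260,130,85,3)])]))
# loaded rim in top view
im=T["pixels"]; b=blue(im); m=((im.min(2)>95)|(b>0)).astype(np.uint8)
x0,y0,x1,y1=338,150,460,262
m2=np.zeros_like(m); m2[y0:y1,x0:x1]=m[y0:y1,x0:x1]
m2=cv2.morphologyEx(m2,cv2.MORPH_CLOSE,np.ones((3,3)))
c=max(cv2.findContours(m2,0,2)[0],key=cv2.contourArea)
r=cv2.minAreaRect(c); print(r)
P=np.array([onz(T,p,104) for p in cv2.boxPoints(r)]); print(P.round(1), np.linalg.norm(np.roll(P,-1,0)-P,axis=1).round(1),P.mean(0))
ys,xs=np.nonzero(b[y0:y1,x0:x1]); print("blue cen",onz(T,(xs.mean()+x0,ys.mean()+y0),95))
for nm,d in(("T",T),("S",S)):
    b=blue(d["pixels"]); n,l,s,ce=cv2.connectedComponentsWithStats(b)
    print(nm,[(s[i].tolist(),ce[i].round(1).tolist()) for i in range(1,n) if s[i,4]>15])
E
```

```text
((398.10748291015625, 207.5509033203125), (84.95136260986328, 64.16539001464844), 25.346174240112305)
[[ 517.5   33.1  104. ]
 [ 648.5  -34.5  104. ]
 [ 561.4 -204.3  104. ]
 [ 432.7 -134.9  104. ]] [147.4 190.9 146.2 188.2] [540.0386963  -85.16293945 104.        ]
blue cen [ 497.03929955 -168.21266289   95.        ]
T [([206, 183, 20, 72, 190], [214.1, 218.8]), ([421, 196, 27, 59, 147], [434.5, 225.7])]
S [([418, 97, 11, 10, 87], [423.1, 101.4]), ([274, 337, 79, 25, 854], [312.9, 348.8])]
```

View pics/nest.png

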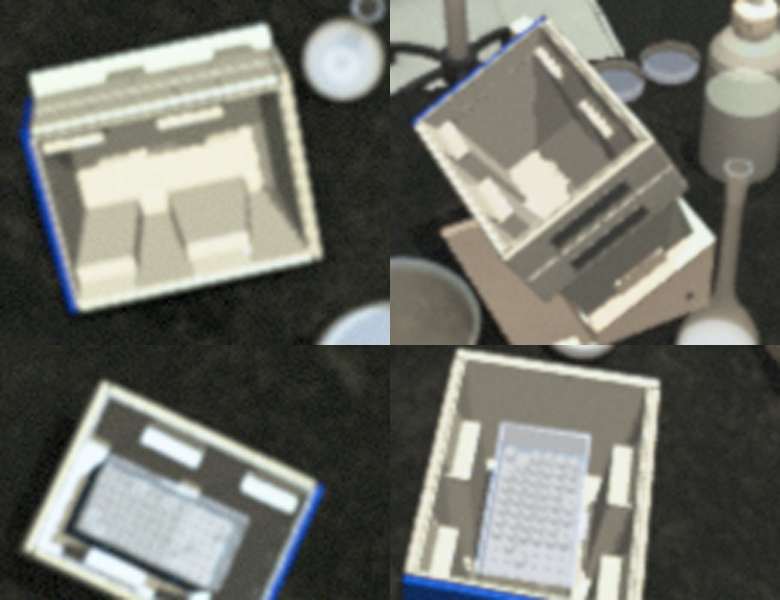

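The crop shows all four corners of the upper rim in both views, so I'll triangulate them and check against 184 x 143 and the 0.5 rad tilt.

```bash
python3 - <<'E'
from h import *
T=dict(np.load("top0.npz"));S=dict(np.load("side0.npz"))
tp={"bn":(72,311),"bf":(31,130),"gf":(287,80),"gn":(322,260)}
sp={"bn":(415,122),"bf":(547,17),"gf":(655,141),"gn":(510,257)}
Q={}
for k in tp:
    u=np.array(tp[k])/3+(200,150)-.33; v=(np.array(sp[k])-(390,0))/3+(225,135)-.33
    Q[k],e=tri(T,u,S,v); print(k,Q[k].round(1),round(e,1))
Y=(Q["bn"]+Q["bf"]-Q["gn"]-Q["gf"])/2; X=(Q["bn"]-Q["bf"]+Q["gn"]-Q["gf"])/2
print(np.linalg.norm(Y),np.linalg.norm(X)); 
y=Y/np.linalg.norm(Y); print("y",y,"yaw",np.degrees(np.arctan2(y[1],y[0])), "Xdir",X/np.linalg.norm(X))
z=np.cross(X,Y); z/=np.linalg.norm(z); z*=np.sign(z[2]); print("z",z,"tilt",np.arccos(z[2]))
print("rim cen",np.mean(list(Q.values()),0), "blue mid",(Q["bn"]+Q["bf"])/2,"grey mid",(Q["gn"]+Q["gf"])/2)
# flask, beaker
for n,uv,h in (("flask neck",(323,153),217),("flask base",(315,172),10),("beaker base",(327,275),5),("beaker rim",(334,280),158),("bottle",(160,197),106)): print(n,onz(T,uv,h).round(0))
E
```

```text
bn [447.1 303.9 138.2] 2.4
bf [567.9 321.3 208.1] 0.3
gf [600.6 148.5 205.8] 4.4
gn [481.6 123.9 142.4] 6.7
179.56611879536078 138.79517108216595
y [-0.18693864  0.98235735 -0.00528961] yaw 100.77433277225684 Xdir [-0.86399108 -0.15169053 -0.48011394]
z [-0.47249927 -0.08519131  0.87720401] tilt 0.5007890223415136
rim cen [524.28648084 224.40358484 173.62754559] blue mid [507.50255802 312.60263326 173.15262845] grey mid [541.07040365 136.20453641 174.10246274]
flask neck [643.  93. 217.]
flask base [641.  91.  10.]
beaker base [386.  69.   5.]
beaker rim [386.  72. 158.]
bottle [575. 451. 106.]
```

The fit holds: tilt is 0.501 rad, the top is at 208, and the sizes are within 3%. I'll plan the approach to the blue end of the upper tote.

```bash
cat >> h.py <<'E'
A=np.radians
def tote_R(yaw_y,tilt=0.,sgn=1):  # tool R for a tote whose y points at yaw_y (deg), leaning tilt to its -x
    x=np.array([np.sin(A(yaw_y)),-np.cos(A(yaw_y)),0]); y=np.array([np.cos(A(yaw_y)),np.sin(A(yaw_y)),0])
    z=np.array([0,0,1.])*np.cos(tilt)-x*np.sin(tilt)
    return np.c_[np.cross(sgn*y,-z),sgn*y,-z], y, z
def go(P,R,s=None):
    from cell import read_state
    s=s or read_state(); R0=Ro.from_euler("xyz",s["tool_rot"]).as_matrix()
    d=R0.T@(np.asarray(P)-s["eef_pos"])/10; a=Ro.from_matrix(R0.T@R).as_rotvec()
    print("clock",round(s["clock"],2),"P",s["eef_pos"].round(1),"w",round(s["width"],1),"d(cm)",d.round(2),"a",a.round(3),"q",s["qpos"].round(2),"F",s["force"].round(1))
E
python3 - <<'E'
from h import *
R,y,z=tote_R(100.77,0.5)
rim=np.array([524.3,224.4,173.6])+87*y
print(rim, rim-37*z); go(rim-37*z+110*z,R)
E
```

```text
[508.04257409 309.8675149  173.6       ] [525.46885508 313.18230032 141.12944521]
clock 0.1 P [280.  586.  230.5] w 85.4 d(cm) [-29.66 -17.15  -0.69] a [-0.16  -0.484 -0.62 ] q [-1.19  0.63  0.04  1.52 -0.03  1.   -0.02] F [0.4 0.8 0.4]
```

Request:
send_rows(series=[{"dx": -29.7,"dy": -17.1,"dz": -0.7,"ax": -0.16,"ay": -0.484,"az": -0.62,"hand": 0},{"dx": -29.7,"dy": -17.1,"dz": -0.7,"ax": -0.16,"ay": -0.484,"az": -0.62,"hand": 0},{"dx": -29.7,"dy": -17.1,"dz": -0.7,"ax": -0.16,"ay": -0.484,"az": -0.62,"hand": 0},{"dx": -29.7,"dy": -17.1,"dz": -0.7,"ax": -0.16,"ay": -0.484,"az": -0.62,"hand": 0},{"dx": -29.7,"dy": -17.1,"dz": -0.7,"ax": -0.16,"ay": -0.484,"az": -0.62,"hand": 0},{"dx": -29.7,"dy": -17.1,"dz": -0.7,"ax": -0.16,"ay": -0.484,"az": -0.62,"hand": 0},{"dx": -29.7,"dy": -17.1,"dz": -0.7,"ax": -0.16,"ay": -0.484,"az": -0.62,"hand": 0},{"dx": -29.7,"dy": -17.1,"dz": -0.7,"ax": -0.16,"ay": -0.484,"az": -0.62,"hand": 0},{"dx": -29.7,"dy": -17.1,"dz": -0.7,"ax": -0.16,"ay": -0.484,"az": -0.62,"hand": 0},{"dx": -29.7,"dy": -17.1,"dz": -0.7,"ax": -0.16,"ay": -0.484,"az": -0.62,"hand": 0}])

```text
clock: 1.1
eef_pos: [474.0, 305.6, 238.2]
tool_rot: [3.139, 0.501, -2.953]
force: [0.6, 0.7, -0.8]
width: 85.4
gripper_force: 0.0
```

```bash
python3 - <<'E'
from h import *
from cell import get_image
R,y,z=tote_R(100.77,0.5)
rim=np.array([524.3,224.4,173.6])+87*y
go(rim-37*z+110*z,R)
d=get_image("wrist"); im=d["pixels"][:,:,::-1].copy()
np.savez("wrist1.npz",**d)
c=np.array([524.3,224.4,173.6]); x=np.cross(y,z)
for sx,sy in((1,1),(1,-1),(-1,-1),(-1,1)):
    p=proj(d,c+sx*71.5*x+sy*92*y); print(p.round(0)); cv2.circle(im,tuple(int(v) for v in np.clip(p,-999,999)),3,(0,0,255),-1)
cv2.imwrite("pics/w1.png",im)
E
```

```text
clock 1.1 P [474.  305.6 238.2] w 85.4 d(cm) [ 0.09 -0.22  0.01] a [0.003 0.001 0.   ] q [-1.    0.37  0.27  2.19  0.78  0.23  0.26] F [ 0.6  0.7 -0.8]
[283. 309.]
[ 35. 309.]
[-19. 109.]
[284. 109.]
```

View pics/w1.png

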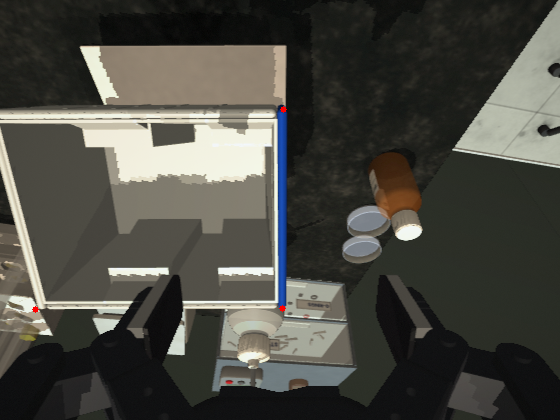

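The predicted rim corners (red) land within 2 px of the rim. The blue band spans columns 279–287, so I'll shift about 2 mm further outwards along y.

```bash
python3 - <<'E'
from h import *
R,y,z=tote_R(100.77,0.5)
rim=np.array([524.3,224.4,173.6])+89*y+1*np.cross(y,z)
print(rim); go(rim-37*z,R)
E
```

```text
[508.5309643  311.99627654 174.07942554]
clock 1.15 P [473.7 306.1 238.2] w 85.4 d(cm) [-0.02 -0.11 11.02] a [0.003 0.001 0.002] q [-1.    0.37  0.27  2.19  0.78  0.24  0.26] F [-0.3 -0.1 -0.4]
```

Request:
send_rows(series=[{"dy": 0.1,"dz": 3},{"dy": 0.1,"dz": 6},{"dy": 0.1,"dz": 8},{"dy": 0.1,"dz": 9.5},{"dy": 0.1,"dz": 11},{"dy": 0.1,"dz": 11},{"dy": 0.1,"dz": 11},{"dy": 0.1,"dz": 11}])

```text
invalid input at $.series[0]: expected keys ax, ay, az, dx, dy, dz, hand
```

Request:
send_rows(series=[{"hand": 1},{"hand": 1},{"hand": 1},{"hand": 1},{"hand": 1},{"hand": 1},{"hand": 1},{"hand": 1}])

```text
invalid input at $.series[0]: expected keys ax, ay, az, dx, dy, dz, hand
```

```bash
python3 - <<'E'
from h import *
R,y,z=tote_R(100.77,0.5)
rim=np.array([524.3,224.4,173.6])+89*y+1*np.cross(y,z)
go(rim-37*z+85*z,R)
E
```

```text
clock 1.15 P [473.7 306.1 238.2] w 85.4 d(cm) [-0.03 -0.08  2.52] a [0.003 0.001 0.002] q [-1.    0.37  0.27  2.19  0.78  0.24  0.26] F [-0.3 -0.1 -0.4]
```

All keys are required.

Request:
send_rows(series=[{"ax": 0,"ay": 0,"az": 0,"dx": 0,"dy": 0.1,"dz": 3,"hand": 0},{"ax": 0,"ay": 0,"az": 0,"dx": 0,"dy": 0.1,"dz": 6,"hand": 0},{"ax": 0,"ay": 0,"az": 0,"dx": 0,"dy": 0.1,"dz": 8,"hand": 0},{"ax": 0,"ay": 0,"az": 0,"dx": 0,"dy": 0.1,"dz": 9.5,"hand": 0},{"ax": 0,"ay": 0,"az": 0,"dx": 0,"dy": 0.1,"dz": 11,"hand": 0},{"ax": 0,"ay": 0,"az": 0,"dx": 0,"dy": 0.1,"dz": 11,"hand": 0},{"ax": 0,"ay": 0,"az": 0,"dx": 0,"dy": 0.1,"dz": 11,"hand": 0},{"ax": 0,"ay": 0,"az": 0,"dx": 0,"dy": 0.1,"dz": 11,"hand": 0}])

```text
clock: 1.95
eef_pos: [525.6, 316.4, 142.6]
tool_rot: [3.139, 0.502, -2.953]
force: [0.5, -0.3, 0.7]
width: 85.7
gripper_force: 0.0
```

```bash
python3 - <<'E'
from h import *
R,y,z=tote_R(100.77,0.5)
rim=np.array([524.3,224.4,173.6])+89*y+1*np.cross(y,z)
go(rim-37*z,R)
E
```

```text
clock 1.95 P [525.6 316.4 142.6] w 85.7 d(cm) [ 0.04 -0.11  0.1 ] a [0.003 0.002 0.001] q [-0.71  0.59 -0.02  2.16  1.74  0.26 -0.65] F [ 0.5 -0.3  0.7]
```

Request:
send_rows(series=[{"ax": 0,"ay": 0,"az": 0,"dx": 0,"dy": 0,"dz": 0.1,"hand": 1},{"ax": 0,"ay": 0,"az": 0,"dx": 0,"dy": 0,"dz": 0.1,"hand": 1},{"ax": 0,"ay": 0,"az": 0,"dx": 0,"dy": 0,"dz": 0.1,"hand": 1},{"ax": 0,"ay": 0,"az": 0,"dx": 0,"dy": 0,"dz": 0.1,"hand": 1},{"ax": 0,"ay": 0,"az": 0,"dx": 0,"dy": 0,"dz": 0.1,"hand": 1},{"ax": 0,"ay": 0,"az": 0,"dx": 0,"dy": 0,"dz": 0.1,"hand": 1},{"ax": 0,"ay": 0,"az": 0,"dx": 0,"dy": 0,"dz": 0.1,"hand": 1},{"ax": 0,"ay": 0,"az": 0,"dx": 0,"dy": 0,"dz": 0.1,"hand": 1}])

```text
clock: 2.75
eef_pos: [526.6, 315.2, 141.5]
tool_rot: [3.141, 0.502, -2.954]
force: [-4.6, 0.9, 6.6]
width: 10.4
gripper_force: 58.6
```

Request:
send_rows(series=[{"ax": 0,"ay": 0,"az": 0,"dx": 0,"dy": 0,"dz": -0.5,"hand": 1},{"ax": 0,"ay": 0,"az": 0,"dx": 0,"dy": 0,"dz": -1.5,"hand": 1},{"ax": 0,"ay": 0,"az": 0,"dx": 0,"dy": 0,"dz": -2.5,"hand": 1},{"ax": 0,"ay": 0,"az": 0,"dx": 0,"dy": 0,"dz": -3.5,"hand": 1},{"ax": 0,"ay": 0,"az": 0,"dx": 0,"dy": 0,"dz": -4.5,"hand": 1},{"ax": 0,"ay": 0,"az": 0,"dx": 0,"dy": 0,"dz": -5.5,"hand": 1},{"ax": 0,"ay": 0,"az": 0,"dx": 0,"dy": 0,"dz": -6.5,"hand": 1},{"ax": 0,"ay": 0,"az": 0,"dx": 0,"dy": 0,"dz": -7.5,"hand": 1},{"ax": 0,"ay": 0,"az": 0,"dx": 0,"dy": 0,"dz": -8.5,"hand": 1},{"ax": 0,"ay": 0,"az": 0,"dx": 0,"dy": 0,"dz": -8.5,"hand": 1}])

```text
clock: 3.75
eef_pos: [486.0, 307.6, 215.9]
tool_rot: [3.139, 0.501, -2.955]
force: [0.2, 0.5, -2.5]
width: 9.5
gripper_force: 58.0
```

```bash
python3 - <<'E'
from h import *
from cell import get_image
R,y,z=tote_R(100.77,0.5)
rim=np.array([524.3,224.4,173.6])+89*y+1*np.cross(y,z)
go(rim-37*z+85*z,R)
d=get_image("side"); cv2.imwrite("pics/lift1.png",d["pixels"][:,:,::-1])
E
```

```text
clock 3.75 P [486.  307.6 215.9] w 9.5 d(cm) [-0.01  0.01 -0.03] a [ 0.002  0.001 -0.001] q [-0.71  0.41 -0.09  2.18  1.21  0.33 -0.15] F [ 0.2  0.5 -2.5]
```

View pics/lift1.png

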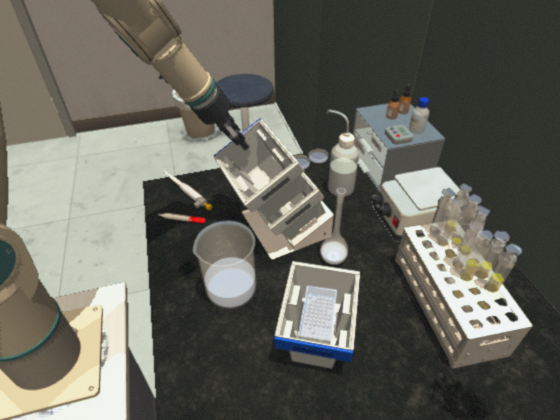

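The lift is clean and the lower tote stayed on the stand. Next: raise and level.

```bash
python3 - <<'E'
from h import *
go([480,300,260],tote_R(100.77,0.4)[0])
go([490,295,310],tote_R(100.77,0.)[0])
E
```

```text
clock 3.8 P [486.3 307.4 215.5] w 9.6 d(cm) [-1.48 -0.61 -4.27] a [ 0.002  0.101 -0.001] q [-0.71  0.41 -0.09  2.18  1.21  0.33 -0.15] F [ 0.7  0.1 -2. ]
clock 3.8 P [486.3 307.4 215.5] w 9.6 d(cm) [-4.66 -1.27 -8.23] a [ 0.002  0.501 -0.001] q [-0.71  0.41 -0.09  2.18  1.21  0.33 -0.15] F [ 0.7  0.1 -2. ]
```

Request:
send_rows(series=[{"ax": 0,"ay": 0.03,"az": 0,"dx": -0.7,"dy": -0.3,"dz": -2,"hand": 1},{"ax": 0,"ay": 0.1,"az": 0,"dx": -1.5,"dy": -0.6,"dz": -4.3,"hand": 1},{"ax": 0,"ay": 0.2,"az": 0,"dx": -2.6,"dy": -0.8,"dz": -5.6,"hand": 1},{"ax": 0,"ay": 0.3,"az": 0,"dx": -3.6,"dy": -1,"dz": -6.9,"hand": 1},{"ax": 0,"ay": 0.4,"az": 0,"dx": -4.2,"dy": -1.2,"dz": -7.7,"hand": 1},{"ax": 0,"ay": 0.5,"az": 0,"dx": -4.7,"dy": -1.3,"dz": -8.2,"hand": 1},{"ax": 0,"ay": 0.5,"az": 0,"dx": -4.7,"dy": -1.3,"dz": -8.2,"hand": 1},{"ax": 0,"ay": 0.5,"az": 0,"dx": -4.7,"dy": -1.3,"dz": -8.2,"hand": 1}])

```text
clock: 4.6
eef_pos: [490.6, 294.2, 308.2]
tool_rot: [-3.142, 0.0, -2.955]
force: [-1.0, -1.0, -3.2]
width: 9.5
gripper_force: 58.9
```

```bash
python3 - <<'E'
from h import *
go([530,150,315],tote_R(82,0.)[0])
go([579.5,-7.5,310],tote_R(63,0.)[0])
E
```

```text
clock 4.6 P [490.6 294.2 308.2] w 9.5 d(cm) [ -1.19 -14.9   -0.68] a [-0.     0.     0.326] q [-0.24  0.48 -0.54  1.63  0.27  1.11  0.91] F [-1.  -1.  -3.2]
clock 4.6 P [490.6 294.2 308.2] w 9.5 d(cm) [ -3.13 -31.3   -0.18] a [0.    0.    0.658] q [-0.24  0.48 -0.54  1.63  0.27  1.11  0.91] F [-1.  -1.  -3.2]
```

Request:
send_rows(series=[{"ax": 0,"ay": 0,"az": 0.05,"dx": -0.2,"dy": -2,"dz": -0.5,"hand": 1},{"ax": 0,"ay": 0,"az": 0.12,"dx": -0.5,"dy": -5.5,"dz": -0.6,"hand": 1},{"ax": 0,"ay": 0,"az": 0.2,"dx": -0.8,"dy": -9.5,"dz": -0.7,"hand": 1},{"ax": 0,"ay": 0,"az": 0.3,"dx": -1.2,"dy": -14,"dz": -0.7,"hand": 1},{"ax": 0,"ay": 0,"az": 0.4,"dx": -1.6,"dy": -18.5,"dz": -0.7,"hand": 1},{"ax": 0,"ay": 0,"az": 0.48,"dx": -2,"dy": -23,"dz": -0.5,"hand": 1},{"ax": 0,"ay": 0,"az": 0.56,"dx": -2.5,"dy": -27,"dz": -0.3,"hand": 1},{"ax": 0,"ay": 0,"az": 0.62,"dx": -2.9,"dy": -30,"dz": -0.2,"hand": 1},{"ax": 0,"ay": 0,"az": 0.658,"dx": -3.1,"dy": -31.3,"dz": -0.2,"hand": 1},{"ax": 0,"ay": 0,"az": 0.658,"dx": -3.1,"dy": -31.3,"dz": -0.2,"hand": 1}])

```text
clock: 5.6
eef_pos: [578.9, -8.6, 311.2]
tool_rot: [-3.142, 0.001, 2.668]
force: [0.8, 0.7, -2.6]
width: 9.8
gripper_force: 58.8
```

```bash
python3 - <<'E'
from h import *
from cell import get_image
go([579.5,-7.5,310],tote_R(63,0.)[0])
go([579.5,-7.5,230],tote_R(63,0.)[0])
ims=[]
for n in ("top","side","wrist"):
    d=get_image(n); np.savez(n+"2.npz",**d); ims.append(d["pixels"][:,:,::-1])
k=lambda im,x,y,w,h,s: cv2.resize(im[y:y+h,x:x+w],None,fx=s,fy=s,interpolation=cv2.INTER_CUBIC)
cv2.imwrite("pics/ov.png",np.hstack([k(ims[0],330,120,160,180,2.5),k(ims[1],230,160,160,180,2.5)]))
E
```

```text
clock 5.6 P [578.9  -8.6 311.2] w 9.8 d(cm) [-0.    0.13  0.12] a [-0.     0.001 -0.002] q [ 0.18  0.46 -0.33  1.61  0.16  1.1   0.91] F [ 0.8  0.7 -2.6]
clock 5.6 P [578.9  -8.6 311.2] w 9.8 d(cm) [0.   0.13 8.12] a [-0.     0.001 -0.002] q [ 0.18  0.46 -0.33  1.61  0.16  1.1   0.91] F [ 0.8  0.7 -2.6]
```

View pics/ov.png

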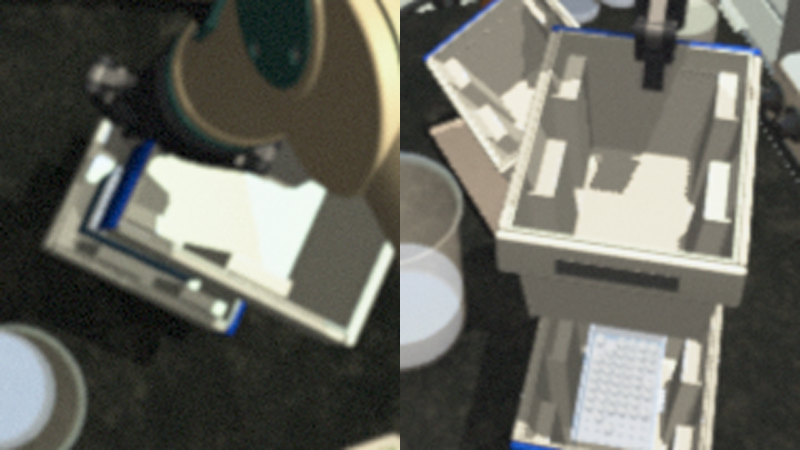

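The held tote is level and its side-view corners are clear: crop (555,28), (760,52), (746,272), (500,238). I'll solve its pose from those, and take one enlarged look at the loaded rim.

```bash
cat >> h.py <<'E'
def rimpose(d,pts):   # pts: blue +x, blue -x, grey -x, grey +x corners (px); returns rim centre, R(world)
    obj=np.array([[71.5,92,0],[-71.5,92,0],[-71.5,-92,0],[71.5,-92,0]],float)
    best=None
    n,rv,tv,er=cv2.solvePnPGeneric(obj,np.array(pts,float).reshape(-1,1,2),d["mtx"],None,flags=cv2.SOLVEPNP_IPPE)
    for r,t,e in zip(rv,tv,er):
        Rw=d["R"].T@cv2.Rodrigues(r)[0]; c=d["R"].T@(t.ravel()-d["t"])
        print("rim c",c.round(1),"yaw_y",np.degrees(np.arctan2(Rw[1,1],Rw[0,1])).round(1),"z",Rw[:,2].round(3),"err px",float(np.ravel(e)[0]))
E
python3 - <<'E'
from h import *
S2=dict(np.load("side2.npz")); S=dict(np.load("side0.npz"));T=dict(np.load("top0.npz"))
f=lambda p:((np.array(p)-(400,0)+.5)/2.5-.5+(230,160))
# +x of held tote (y at 63deg): +x side = right in the picture
rimpose(S2,[f((760,52)),f((555,28)),f((500,238)),f((746,272))])
k=lambda im,x,y,w,h,s: cv2.resize(im[y:y+h,x:x+w,::-1],None,fx=s,fy=s,interpolation=cv2.INTER_CUBIC)
a=k(S["pixels"],270,255,95,115,5); b=k(T["pixels"],345,155,105,100,3); b=np.vstack([b,np.zeros((275,315,3),np.uint8)])
cv2.imwrite("pics/load.png",np.hstack([a,b]))
E
```

```text
rim c [542.4 -74.  329.2] yaw_y 63.3 z [-0.038 -0.066  0.997] err px 0.18689821535812245
rim c [533.8 -93.  332.1] yaw_y 15.3 z [-0.395 -0.918  0.042] err px 6.101895062258194
```

View pics/load.png

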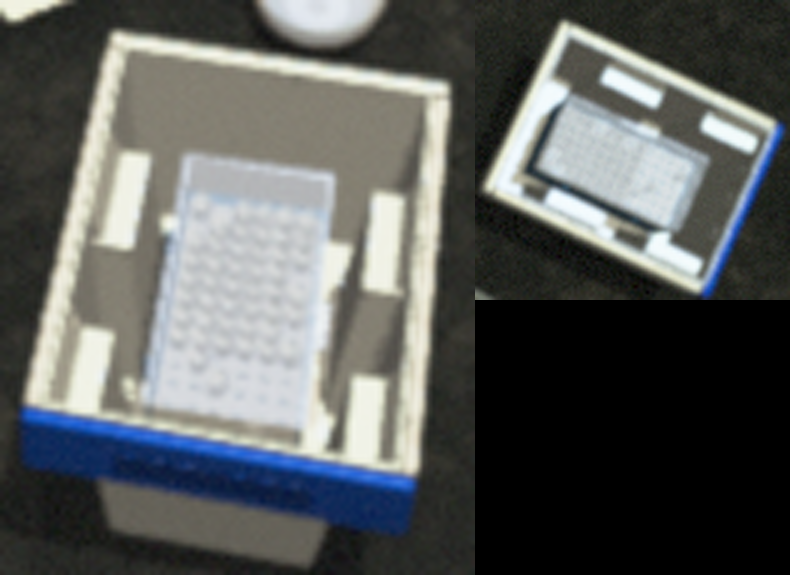

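The loaded rim's corners are clear in both views, side crop (112,33), (450,85), (25,406), (415,479) and top crop (562,22), (782,122), (708,297), (487,190). I'll solve its pose from each and compare.

```bash
python3 - <<'E'
from h import *
S=dict(np.load("side0.npz"));T=dict(np.load("top0.npz"));W=dict(np.load("wrist2.npz"))
f=lambda p:((np.array(p)+.5)/5-.5+(270,255)); g=lambda p:((np.array(p)-(475,0)+.5)/3-.5+(345,155))
sp=[f((25,406)),f((415,479)),f((450,85)),f((112,33))]; tp=[g((708,297)),g((782,122)),g((562,22)),g((487,190))]
rimpose(S,sp); rimpose(T,tp)
for d,p in((S,sp),(T,tp)):
    q=np.array([onz(d,u,104) for u in p]); y=q[:2].mean(0)-q[2:].mean(0)
    print(q[:,:2].round(1).tolist(),"cen",q.mean(0).round(1),"yaw",np.degrees(np.arctan2(y[1],y[0])).round(1),"len",np.linalg.norm(y).round(1),"wid",np.linalg.norm((q[0]+q[3]-q[1]-q[2])/2).round(1))
for u,v in zip(sp,tp): print(tri(S,u,T,v))
im=W["pixels"][:,:,::-1]; cv2.imwrite("pics/w2.png",im)
# held tote: nominal rim corners from TCP
S2=dict(np.load("side2.npz"));h=lambda p:((np.array(p)-(400,0)+.5)/2.5-.5+(230,160))
for z in (325,330,335,340,345):
    q=np.array([onz(S2,h(u),z) for u in [(760,52),(555,28),(500,238),(746,272)]]); y=q[:2].mean(0)-q[2:].mean(0)
    print(z,q.mean(0).round(1),"blue w",np.linalg.norm(q[0]-q[1]).round(1),"grey w",np.linalg.norm(q[3]-q[2]).round(1),"len",np.linalg.norm(y).round(1),"bluemid",q[:2].mean(0).round(1))
E
```

```text
rim c [543.9 -80.   96.3] yaw_y -117.1 z [0.019 0.029 0.999] err px 0.22241366022804313
rim c [538.1 -92.1  99.1] yaw_y -123.1 z [-0.391 -0.858  0.332] err px 3.1819345903419105
rim c [540.7 -85.7 102.2] yaw_y -116.1 z [-0.018 -0.051  0.999] err px 0.37665999057772015
rim c [540.8 -81.  101.5] yaw_y -122.7 z [-0.142  0.571  0.809] err px 1.095369446701572
[[438.3, -131.7], [563.5, -196.6], [645.3, -38.6], [519.0, 26.3]] cen [541.5 -85.2 104. ] yaw -117.2 len 177.6 wid 141.5
[[435.1, -134.1], [564.7, -197.2], [644.7, -34.8], [518.2, 27.1]] cen [540.7 -84.8 104. ] yaw -116.8 len 181.2 wid 142.5
(array([ 436.54439328, -133.27240492,  107.19732114]), np.float64(2.7990656694924225))
(array([ 564.03062145, -196.88843199,  104.37798718]), np.float64(1.363651766219263))
(array([646.19408263, -35.91349881, 100.16485912]), np.float64(1.3983918898769911))
(array([518.69248802,  26.85383366, 103.29675595]), np.float64(0.8656438489572493))
325 [544.8 -68.7 325. ] blue w 146.2 grey w 142.4 len 199.8 bluemid [589.4  20.7 325. ]
330 [542.8 -73.4 330. ] blue w 144.6 grey w 140.9 len 197.6 bluemid [586.9  15.  330. ]
335 [540.7 -78.2 335. ] blue w 143.1 grey w 139.4 len 195.5 bluemid [584.3   9.3 335. ]
340 [538.6 -82.9 340. ] blue w 141.5 grey w 137.9 len 193.4 bluemid [581.8   3.6 340. ]
345 [536.5 -87.7 345. ] blue w 140.0 grey w 136.4 len 191.3 bluemid [579.2  -2.1 345. ]
```

View pics/w2.png

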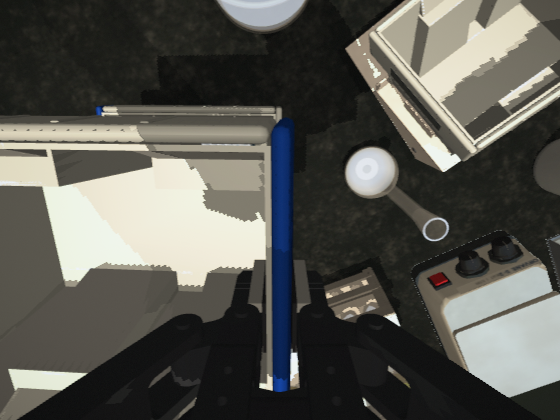

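The wrist view shows the held blue rim from about (283,120) to (281,388), and the nest and flask are clear of it. I'll check rim height and droop from this view.

```bash
python3 - <<'E'
from h import *
W=dict(np.load("wrist2.npz")); S2=dict(np.load("side2.npz")); W1=dict(np.load("wrist1.npz"))
R,y,z=tote_R(63.); x=np.cross(y,z)
def two(d,u,v,x,L):
    c,a=ray(d,u);_,b=ray(d,v)
    s=np.linalg.lstsq(np.c_[a,-b],-L*x,rcond=None)[0]; return c+a*s[0],c+b*s[1]
im=W["pixels"]; b=blue(im)
for r in (122,130,150,200,250,300,350,380,386,390,394): 
    c=np.nonzero(b[r])[0]; print(r,(c.min(),c.max()) if len(c) else None,end=" ")
rr=np.nonzero(b[:,270:295].any(1))[0]; print("rows",rr.min(),rr.max())
for r0,r1 in((119,388),(119,395),(124,390)): print([p.round(1) for p in two(W,(283,r0),(281,r1),x,143)])
p=np.array([587,3,345]); print("cam1 wrist centre",(-W["R"].T@W["t"]).round(1))
# side-view: held tote rim corner rays intersected with wrist rays
h=lambda p:((np.array(p)-(400,0)+.5)/2.5-.5+(230,160))
print(tri(S2,h((555,28)),W,(283,119)),tri(S2,h((760,52)),W,(281,392)))
E
```

```text
122 (np.int64(283), np.int64(290)) 130 (np.int64(273), np.int64(289)) 150 (np.int64(272), np.int64(290)) 200 (np.int64(272), np.int64(290)) 250 (np.int64(272), np.int64(289)) 300 (np.int64(273), np.int64(288)) 350 (np.int64(273), np.int64(287)) 380 (np.int64(273), np.int64(287)) 386 (np.int64(273), np.int64(287)) 390 (np.int64(273), np.int64(287)) 394 None rows 122 391
[array([514.7,  29.1, 309.5]), array([642.2, -35.7, 309.5])]
[array([514.3,  29.2, 314.4]), array([641.8, -35.6, 314.4])]
[array([516.5,  28.2, 308.9]), array([644. , -36.6, 308.9])]
cam1 wrist centre [503.9  32.3 454.6]
(array([514.28324591,  29.35469988, 345.47584071]), np.float64(4.655217314570949)) (array([638.0944642 , -28.18920676, 331.34725618]), np.float64(21.224706658525104))
```

Rim and grip agree: the TCP is 34 below the rim, the tote sits about 2.7 mm to −x of the grip, and it droops about 0.05 rad. I'll correct for these and descend to just above the mouth.

```bash
python3 - <<'E'
from h import *
R=tote_R(63.)[0]@Ro.from_rotvec([.05,0,0]).as_matrix()
go([583,-9,182],R)
E
```

```text
clock 5.75 P [578.9  -3.9 311.7] w 9.4 d(cm) [-0.6  -0.31 12.97] a [ 0.053 -0.     0.005] q [ 0.18  0.46 -0.34  1.61  0.16  1.1   0.91] F [-0.1  0.1 -2.4]
```

Request:
send_rows(series=[{"ax": 0.01,"ay": 0,"az": 0.001,"dx": -0.2,"dy": -0.1,"dz": 2,"hand": 1},{"ax": 0.03,"ay": 0,"az": 0.003,"dx": -0.3,"dy": -0.1,"dz": 5,"hand": 1},{"ax": 0.05,"ay": 0,"az": 0.005,"dx": -0.4,"dy": -0.1,"dz": 8,"hand": 1},{"ax": 0.053,"ay": 0,"az": 0.005,"dx": -0.4,"dy": -0.1,"dz": 10.5,"hand": 1},{"ax": 0.053,"ay": 0,"az": 0.005,"dx": -0.4,"dy": -0.1,"dz": 12,"hand": 1},{"ax": 0.053,"ay": 0,"az": 0.005,"dx": -0.4,"dy": -0.1,"dz": 13,"hand": 1},{"ax": 0.053,"ay": 0,"az": 0.005,"dx": -0.4,"dy": -0.1,"dz": 13,"hand": 1},{"ax": 0.053,"ay": 0,"az": 0.005,"dx": -0.4,"dy": -0.1,"dz": 13,"hand": 1},{"ax": 0.053,"ay": 0,"az": 0.005,"dx": -0.4,"dy": -0.1,"dz": 13,"hand": 1},{"ax": 0.053,"ay": 0,"az": 0.005,"dx": -0.4,"dy": -0.1,"dz": 13,"hand": 1}])

```text
clock: 6.75
eef_pos: [583.6, -9.2, 182.7]
tool_rot: [-3.091, 0.002, 2.667]
force: [0.9, -0.2, -2.7]
width: 9.6
gripper_force: 58.8
```

```bash
python3 - <<'E'
from h import *
from cell import get_image
R=tote_R(63.)[0]@Ro.from_rotvec([.05,0,0]).as_matrix()
d=get_image("side"); np.savez("side3.npz",**d)
cv2.imwrite("pics/s3.png",cv2.resize(d["pixels"][180:380,220:400,::-1],None,fx=3,fy=3,interpolation=cv2.INTER_CUBIC))
go([582.5,-6.2,182],R)
E
```

```text
clock 6.8 P [583.5  -9.3 182.5] w 9.6 d(cm) [0.23 0.23 0.04] a [-0.     0.002 -0.004] q [ 0.12  0.61 -0.28  1.73  0.27  0.86  0.8 ] F [-0.2  0.1 -3.1]
```

View pics/s3.png

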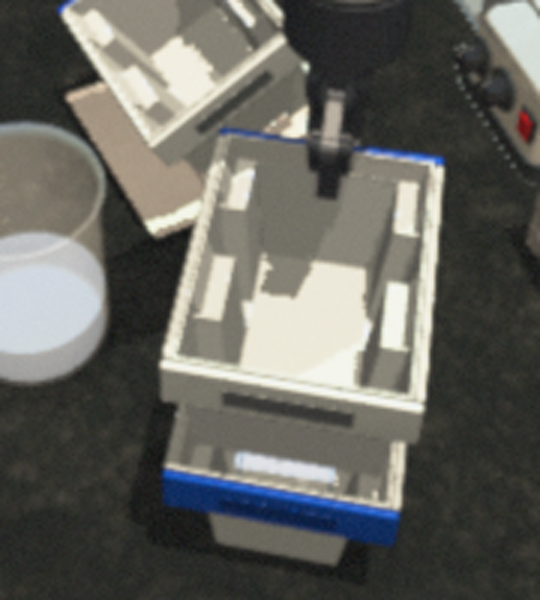

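The tote hangs straight over the loaded one. Its rim corners in the crop are (222,130), (443,160), (424,408), (163,368).

```bash
python3 - <<'E'
from h import *
d=dict(np.load("side3.npz"))
f=lambda p:((np.array(p)+.5)/3-.5+(220,180))
P=[f((443,160)),f((222,130)),f((163,368)),f((424,408))]
rimpose(d,P)
for z in (212,216,220):
    q=np.array([onz(d,u,z) for u in P]); y=q[:2].mean(0)-q[2:].mean(0)
    print(z,q.mean(0).round(1),"bw",np.linalg.norm(q[0]-q[1]).round(1),"gw",np.linalg.norm(q[3]-q[2]).round(1),"len",np.linalg.norm(y).round(1),"yaw",np.degrees(np.arctan2(y[1],y[0])).round(1))
E
```

```text
rim c [545.8 -78.6 207.2] yaw_y 62.9 z [-0.02  -0.007  1.   ] err px 0.22360151232051806
rim c [538.9 -93.6 210.5] yaw_y 53.0 z [-0.389 -0.896  0.215] err px 4.333703760178022
212 [544.4 -82.  212. ] bw 142.4 gw 141.2 len 184.8 yaw 62.9
216 [543.1 -84.9 216. ] bw 141.4 gw 140.2 len 183.6 yaw 62.9
220 [541.7 -87.9 220. ] bw 140.4 gw 139.2 len 182.3 yaw 62.9
```

Request:
send_rows(series=[{"ax": 0,"ay": 0,"az": 0,"dx": 0.12,"dy": -0.1,"dz": 0.3,"hand": 1},{"ax": 0,"ay": 0,"az": 0,"dx": 0.12,"dy": -0.1,"dz": 0.6,"hand": 1},{"ax": 0,"ay": 0,"az": 0,"dx": 0.12,"dy": -0.1,"dz": 0.9,"hand": 1},{"ax": 0,"ay": 0,"az": 0,"dx": 0.12,"dy": -0.1,"dz": 1.2,"hand": 1},{"ax": 0,"ay": 0,"az": 0,"dx": 0.12,"dy": -0.1,"dz": 1.5,"hand": 1},{"ax": 0,"ay": 0,"az": 0,"dx": 0.12,"dy": -0.1,"dz": 1.8,"hand": 1},{"ax": 0,"ay": 0,"az": 0,"dx": 0.12,"dy": -0.1,"dz": 2.0,"hand": 1},{"ax": 0,"ay": 0,"az": 0,"dx": 0.12,"dy": -0.1,"dz": 2.0,"hand": 1}])

```text
clock: 7.6
eef_pos: [580.8, -10.6, 161.3]
tool_rot: [-3.09, -0.0, 2.667]
force: [-0.2, -0.2, -3.4]
width: 9.6
gripper_force: 58.9
```

Request:
send_rows(series=[{"ax": 0,"ay": 0,"az": 0,"dx": 0,"dy": 0,"dz": 0.15,"hand": 1},{"ax": 0,"ay": 0,"az": 0,"dx": 0,"dy": 0,"dz": 0.3,"hand": 1},{"ax": 0,"ay": 0,"az": 0,"dx": 0,"dy": 0,"dz": 0.4,"hand": 1},{"ax": 0,"ay": 0,"az": 0,"dx": 0,"dy": 0,"dz": 0.4,"hand": 1}])

```text
clock: 8.0
eef_pos: [580.8, -10.7, 157.6]
tool_rot: [-3.09, 0.0, 2.667]
force: [-0.6, -0.1, -2.1]
width: 9.3
gripper_force: 58.9
```

Request:
send_rows(series=[{"ax": 0,"ay": 0,"az": 0,"dx": 0,"dy": 0,"dz": 0.1,"hand": 1},{"ax": 0,"ay": 0,"az": 0,"dx": 0,"dy": 0,"dz": 0.2,"hand": 1},{"ax": 0,"ay": 0,"az": 0,"dx": 0,"dy": 0,"dz": 0.2,"hand": 1}])

```text
clock: 8.3
eef_pos: [580.8, -10.8, 155.6]
tool_rot: [-3.09, 0.0, 2.667]
force: [0.4, 0.8, -2.7]
width: 10.0
gripper_force: 58.9
```

Request:
send_rows(series=[{"ax": 0,"ay": 0,"az": 0,"dx": 0,"dy": 0,"dz": 0.1,"hand": 1},{"ax": 0,"ay": 0,"az": 0,"dx": 0,"dy": 0,"dz": 0.2,"hand": 1},{"ax": 0,"ay": 0,"az": 0,"dx": 0,"dy": 0,"dz": 0.2,"hand": 1}])

```text
clock: 8.6
eef_pos: [580.9, -10.8, 153.7]
tool_rot: [-3.091, 0.001, 2.667]
force: [-0.2, 0.5, -1.7]
width: 9.4
gripper_force: 58.5
```

Request:
send_rows(series=[{"ax": 0,"ay": 0,"az": 0,"dx": 0,"dy": 0,"dz": 0.1,"hand": 1},{"ax": 0,"ay": 0,"az": 0,"dx": 0,"dy": 0,"dz": 0.2,"hand": 1},{"ax": 0,"ay": 0,"az": 0,"dx": 0,"dy": 0,"dz": 0.2,"hand": 1}])

```text
clock: 8.9
eef_pos: [581.2, -10.5, 152.0]
tool_rot: [-3.091, 0.001, 2.667]
force: [0.2, 2.0, 0.0]
width: 9.7
gripper_force: 59.0
```

```bash
python3 - <<'E'
from h import *
from cell import get_image
d=get_image("side"); np.savez("side4.npz",**d)
cv2.imwrite("pics/s4.png",cv2.resize(d["pixels"][180:380,220:400,::-1],None,fx=3,fy=3,interpolation=cv2.INTER_CUBIC))
go([582.5,-6.2,153],tote_R(63)[0])
b=blue(d["pixels"]); n,l,s,ce=cv2.connectedComponentsWithStats(b)
print([(s[i].tolist(),ce[i].round(1).tolist()) for i in range(1,n) if s[i,4]>15])
# expected outlines for the seated tote: rim corners (centre 541.5,-85, z190)
R,y,z=tote_R(63); x=np.cross(y,z)
for dz in (0,3,6): print(dz,[proj(d,np.array([541.5,-85,190+dz])+a*71.5*x+c*92*y).round(1).tolist() for a,c in((1,1),(-1,1),(-1,-1),(1,-1))])
E
```

```text
clock 8.95 P [581.2 -10.6 152. ] w 9.4 d(cm) [ 0.08  0.44 -0.12] a [-0.05   0.001 -0.003] q [ 0.11  0.65 -0.26  1.77  0.28  0.79  0.79] F [0.1 1.6 0.7]
[([418, 97, 11, 10, 89], [423.2, 101.4]), ([345, 241, 20, 5, 33], [355.2, 242.7]), ([274, 337, 80, 25, 872], [312.9, 348.7])]
0 [[365.1, 242.4], [292.3, 232.2], [272.8, 310.9], [359.1, 325.7]]
3 [[365.3, 241.4], [292.3, 231.1], [272.7, 309.9], [359.3, 324.7]]
6 [[365.5, 240.3], [292.3, 230.1], [272.7, 308.9], [359.5, 323.7]]
```

Contact at TCP z≈152: the weight has come off at the expected seat height. I'll ease down 1 mm and open.

Request:
send_rows(series=[{"ax": 0,"ay": 0,"az": 0,"dx": 0,"dy": 0,"dz": 0.1,"hand": 1},{"ax": 0,"ay": 0,"az": 0,"dx": 0,"dy": 0,"dz": 0.1,"hand": 1},{"ax": 0,"ay": 0,"az": 0,"dx": 0,"dy": 0,"dz": 0.1,"hand": 0.9},{"ax": 0,"ay": 0,"az": 0,"dx": 0,"dy": 0,"dz": 0.1,"hand": 0.7},{"ax": 0,"ay": 0,"az": 0,"dx": 0,"dy": 0,"dz": 0.1,"hand": 0.4},{"ax": 0,"ay": 0,"az": 0,"dx": 0,"dy": 0,"dz": 0.1,"hand": 0.2},{"ax": 0,"ay": 0,"az": 0,"dx": 0,"dy": 0,"dz": 0.1,"hand": 0},{"ax": 0,"ay": 0,"az": 0,"dx": 0,"dy": 0,"dz": 0.1,"hand": 0},{"ax": 0,"ay": 0,"az": 0,"dx": 0,"dy": 0,"dz": 0.1,"hand": 0}])

```text
clock: 9.85
eef_pos: [580.7, -11.1, 150.7]
tool_rot: [-3.09, 0.0, 2.667]
force: [0.5, 0.2, 0.2]
width: 85.4
gripper_force: 0.0
```

Request:
send_rows(series=[{"ax": 0,"ay": 0,"az": 0,"dx": 0,"dy": 0,"dz": -2,"hand": 0},{"ax": 0,"ay": 0,"az": 0,"dx": 0,"dy": 0,"dz": -5,"hand": 0},{"ax": 0,"ay": 0,"az": 0,"dx": 0,"dy": 0,"dz": -9,"hand": 0},{"ax": 0,"ay": 0,"az": 0,"dx": 0,"dy": 0,"dz": -13,"hand": 0},{"ax": 0,"ay": 0,"az": 0,"dx": 0,"dy": 0,"dz": -15,"hand": 0},{"ax": 0,"ay": 0,"az": 0,"dx": 0,"dy": 0,"dz": -15,"hand": 0}])

```text
clock: 10.45
eef_pos: [586.2, -3.6, 304.1]
tool_rot: [-3.094, 0.007, 2.667]
force: [-0.1, -0.4, -0.9]
width: 85.4
gripper_force: 0.0
```

```bash
python3 - <<'E'
from h import *
from cell import get_image
d=get_image("side"); np.savez("side4.npz",**d)
b=blue(d["pixels"]); n,l,s,ce=cv2.connectedComponentsWithStats(b)
print([(s[i].tolist(),ce[i].round(1).tolist()) for i in range(1,n) if s[i,4]>15])
R,y,z=tote_R(63); x=np.cross(y,z)
im=cv2.resize(d["pixels"][130:380,210:400,::-1],None,fx=3,fy=3,interpolation=cv2.INTER_CUBIC)[:,:800][150:750]
print(im.shape)
# nominal seated rim edges as tiny dots
for a,c in((1,1),(-1,1),(-1,-1),(1,-1)):
    p=(proj(d,np.array([541.5,-85,190])+a*71.5*x+c*92*y)-(210,180))*3+1; cv2.circle(im,tuple(int(v) for v in p.round()),2,(0,0,255),-1); print(p.round(0))
cv2.imwrite("pics/s5.png",im)
R2=tote_R(100.77,.5,-1)[0]; yy,zz=tote_R(100.77,.5)[1:]
rim=np.array([524.3,224.4,173.6])-36*zz+89*yy+1*np.cross(yy,zz); print("lower rim",rim)
go(rim-37*zz+120*zz,R2); go([500,200,330],tote_R(100.77-30,.25,-1)[0])
E
```

```text
[([419, 97, 10, 10, 87], [423.2, 101.4]), ([346, 241, 19, 5, 33], [355.5, 242.9]), ([274, 337, 79, 25, 873], [312.8, 348.7])]
(600, 570, 3)
[466. 188.]
[248. 158.]
[189. 394.]
[448. 438.]
lower rim [525.48626473 315.22147317 142.48645331]
clock 10.5 P [584.9  -4.  301.9] w 85.2 d(cm) [23.05 23.62  7.42] a [-0.635  0.274  2.416] q [ 0.13  0.49 -0.31  1.59  0.21  1.12  0.86] F [ 0.7  0.5 -0.7]
clock 10.5 P [584.9  -4.  301.9] w 85.2 d(cm) [16.87 14.1  -3.57] a [-0.375  0.101  2.984] q [ 0.13  0.49 -0.31  1.59  0.21  1.12  0.86] F [ 0.7  0.5 -0.7]
```

View pics/s5.png

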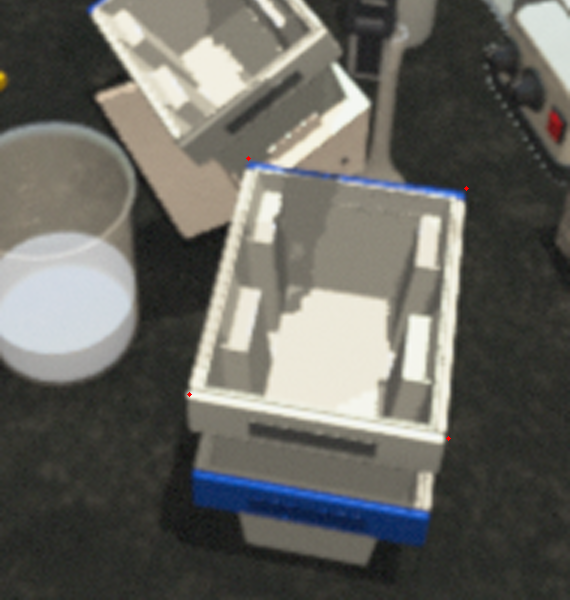

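Step 1 is done: the seated rim is at its nominal corners (crop (247,165), (465,195), (189,392), (445,440)). Now the lower tote, gripping its blue end with the tool turned half round.

Request:
send_rows(series=[{"ax": -0.04,"ay": 0.02,"az": 0.14,"dx": 1.3,"dy": 1.3,"dz": 0,"hand": 0},{"ax": -0.08,"ay": 0.03,"az": 0.29,"dx": 2.7,"dy": 2.7,"dz": 0,"hand": 0},{"ax": -0.11,"ay": 0.05,"az": 0.43,"dx": 4,"dy": 4.2,"dz": 0,"hand": 0},{"ax": -0.15,"ay": 0.06,"az": 0.57,"dx": 5.4,"dy": 5.5,"dz": 0,"hand": 0},{"ax": -0.19,"ay": 0.08,"az": 0.71,"dx": 6.8,"dy": 7,"dz": 0.3,"hand": 0},{"ax": -0.22,"ay": 0.1,"az": 0.85,"dx": 8.1,"dy": 8.3,"dz": 0.6,"hand": 0},{"ax": -0.26,"ay": 0.11,"az": 0.99,"dx": 9.4,"dy": 9.7,"dz": 1,"hand": 0},{"ax": -0.3,"ay": 0.13,"az": 1.13,"dx": 10.8,"dy": 11,"dz": 1.4,"hand": 0},{"ax": -0.33,"ay": 0.14,"az": 1.27,"dx": 12.2,"dy": 12.5,"dz": 1.8,"hand": 0},{"ax": -0.37,"ay": 0.16,"az": 1.4,"dx": 13.4,"dy": 13.7,"dz": 2.2,"hand": 0}])

```text
clock: 11.5
eef_pos: [525.8, 178.4, 269.8]
tool_rot: [2.985, -0.281, 1.269]
force: [0.3, 0.8, -0.4]
width: 84.9
gripper_force: 0.0
```

```bash
python3 - <<'E'
from h import *
R2=tote_R(100.77,.5,-1)[0]; yy,zz=tote_R(100.77,.5)[1:]
rim=np.array([524.3,224.4,173.6])-36*zz+89*yy+1*np.cross(yy,zz)
go(rim-37*zz+120*zz,R2)
d=dict(np.load("side4.npz")); f=lambda p:((np.array(p)+.5)/3-.5+(210,180))
q=np.array([onz(d,f(u),190) for u in((465,195),(247,165),(189,392),(445,440))]); y=q[:2].mean(0)-q[2:].mean(0)
print(q.mean(0),np.linalg.norm(y),np.degrees(np.arctan2(y[1],y[0])))
E
```

```text
clock 11.5 P [525.8 178.4 269.8] w 84.9 d(cm) [ 9.23 -8.82  7.05] a [-0.269  0.117  1.009] q [-0.22  0.33 -0.1   2.   -0.21  0.53 -0.46] F [ 0.3  0.8 -0.4]
[539.57559956 -87.70221268 190.        ] 177.89121015455967 62.661736779890575
```

Request:
send_rows(series=[{"ax": -0.04,"ay": 0.02,"az": 0.14,"dx": 1.5,"dy": -1.4,"dz": 0.5,"hand": 0},{"ax": -0.08,"ay": 0.03,"az": 0.28,"dx": 3,"dy": -2.8,"dz": 1,"hand": 0},{"ax": -0.12,"ay": 0.05,"az": 0.42,"dx": 4.5,"dy": -4.2,"dz": 2,"hand": 0},{"ax": -0.15,"ay": 0.07,"az": 0.57,"dx": 6,"dy": -5.6,"dz": 3,"hand": 0},{"ax": -0.19,"ay": 0.08,"az": 0.71,"dx": 7.5,"dy": -7,"dz": 4.5,"hand": 0},{"ax": -0.23,"ay": 0.1,"az": 0.86,"dx": 9.2,"dy": -8.8,"dz": 6,"hand": 0},{"ax": -0.269,"ay": 0.117,"az": 1.009,"dx": 9.2,"dy": -8.8,"dz": 7,"hand": 0},{"ax": -0.269,"ay": 0.117,"az": 1.009,"dx": 9.2,"dy": -8.8,"dz": 7,"hand": 0},{"ax": -0.269,"ay": 0.117,"az": 1.009,"dx": 9.2,"dy": -8.8,"dz": 7,"hand": 0},{"ax": -0.269,"ay": 0.117,"az": 1.009,"dx": 9.2,"dy": -8.8,"dz": 7,"hand": 0}])

```text
clock: 12.5
eef_pos: [485.3, 307.8, 216.7]
tool_rot: [3.133, -0.497, 0.2]
force: [0.4, -0.0, -0.0]
width: 85.6
gripper_force: 0.0
```

```bash
python3 - <<'E'
from h import *
from cell import get_image
R2=tote_R(100.77,.5,-1)[0]; yy,zz=tote_R(100.77,.5)[1:]; xx=np.cross(yy,zz)
d=get_image("wrist"); np.savez("wrist6.npz",**d)
c=np.array([524.3,224.4,173.6])-36*zz
go(c+89*yy+xx-37*zz+120*zz,R2)
b=blue(d["pixels"]); n,l,s,ce=cv2.connectedComponentsWithStats(b)
for i in range(1,n):
    if s[i,4]>100:
        print(s[i].tolist(),ce[i].round(1)); x0,y0,w,h,_=s[i]
        for r in np.linspace(y0,y0+h-1,6).astype(int):
            k=np.nonzero(l[r]==i)[0]; print(r,k.min(),k.max())
print([proj(d,c+a*71.5*xx+e*yy).round(1).tolist() for e in(92,84) for a in(-1,1)])
E
```

```text
clock 12.55 P [486.2 307.2 217.4] w 85.5 d(cm) [-0.07 -0.06  0.2 ] a [0.002 0.003 0.01 ] q [-1.38  0.56  0.9   2.19 -1.1   0.23 -1.  ] F [-0.1 -0.4  0.5]
[271, 110, 9, 193, 1592] [274.7 203.8]
110 275 276
148 271 279
186 271 278
225 271 278
263 271 278
302 273 276
[[273.7, 301.5], [275.0, 110.8], [284.0, 301.6], [287.5, 110.9]]
```

The lower rim is where predicted (within 1–3 px). Descending.

Request:
send_rows(series=[{"ax": 0,"ay": 0,"az": 0.01,"dx": -0.1,"dy": -0.1,"dz": 2,"hand": 0},{"ax": 0,"ay": 0,"az": 0.01,"dx": -0.1,"dy": -0.1,"dz": 4,"hand": 0},{"ax": 0,"ay": 0,"az": 0.01,"dx": -0.1,"dy": -0.1,"dz": 6,"hand": 0},{"ax": 0,"ay": 0,"az": 0.01,"dx": -0.1,"dy": -0.1,"dz": 6,"hand": 0},{"ax": 0,"ay": 0,"az": 0.01,"dx": -0.1,"dy": -0.1,"dz": 6,"hand": 0}])

```text
clock: 13.05
eef_pos: [519.9, 319.6, 182.1]
tool_rot: [3.129, -0.47, 0.181]
force: [-0.1, 0.2, -0.4]
width: 85.5
gripper_force: 0.0
```

```bash
python3 - <<'E'
from h import *
R2=tote_R(100.77,.5,-1)[0]; yy,zz=tote_R(100.77,.5)[1:]; xx=np.cross(yy,zz)
c=np.array([524.3,224.4,173.6])-36*zz
go(c+89*yy-37*zz,R2)
E
```

```text
clock 13.05 P [519.9 319.6 182.1] w 85.5 d(cm) [-1.37  0.43  7.45] a [ 0.016  0.03  -0.006] q [-1.26  0.64  0.78  2.11 -1.1   0.23 -1.03] F [-0.1  0.2 -0.4]
```

The flipped wrist is at its joint limits here (q5 = −1.1, q6 = 0.23), so that grasp is out. I'll grip the lower tote at its grey end with the tool unflipped instead, and sweep it round away from the robot. First retract and level.

```bash
python3 - <<'E'
from h import *
go([490,290,300],tote_R(100.77,0,-1)[0])
E
```

```text
clock 13.05 P [519.9 319.6 182.1] w 85.5 d(cm) [  2.24   2.53 -12.06] a [ 0.014 -0.47  -0.01 ] q [-1.26  0.64  0.78  2.11 -1.1   0.23 -1.03] F [-0.1  0.2 -0.4]
```

Request:
send_rows(series=[{"ax": 0,"ay": 0,"az": 0,"dx": 0,"dy": 0,"dz": -4,"hand": 0},{"ax": 0,"ay": 0,"az": 0,"dx": 0.5,"dy": 0.5,"dz": -8,"hand": 0},{"ax": 0,"ay": -0.1,"az": 0,"dx": 1,"dy": 1,"dz": -10,"hand": 0},{"ax": 0,"ay": -0.2,"az": 0,"dx": 1.5,"dy": 1.5,"dz": -12,"hand": 0},{"ax": 0,"ay": -0.3,"az": 0,"dx": 2,"dy": 2,"dz": -12,"hand": 0},{"ax": 0,"ay": -0.4,"az": 0,"dx": 2.2,"dy": 2.5,"dz": -12,"hand": 0},{"ax": 0,"ay": -0.5,"az": 0,"dx": 2.2,"dy": 2.5,"dz": -12,"hand": 0},{"ax": 0,"ay": -0.5,"az": 0,"dx": 2.2,"dy": 2.5,"dz": -12,"hand": 0}])

```text
clock: 13.85
eef_pos: [491.7, 290.5, 299.7]
tool_rot: [3.131, 0.028, 0.175]
force: [0.3, 0.1, -0.3]
width: 85.5
gripper_force: 0.0
```

```bash
python3 - <<'E'
from h import *
go([520,150,300],tote_R(11,0,1)[0])
E
```

```text
clock 13.85 P [491.7 290.5 299.7] w 85.5 d(cm) [ 0.34 14.33  0.12] a [-0.014  0.03  -1.588] q [-1.21  0.69  1.13  1.64 -0.64  1.26 -1.34] F [ 0.3  0.1 -0.3]
```

Request:
send_rows(series=[{"ax": 0,"ay": 0,"az": -0.15,"dx": 0,"dy": 1.5,"dz": 0,"hand": 0},{"ax": 0,"ay": 0,"az": -0.3,"dx": 0,"dy": 3,"dz": 0,"hand": 0},{"ax": 0,"ay": 0,"az": -0.45,"dx": 0,"dy": 4.5,"dz": 0,"hand": 0},{"ax": -0.01,"ay": 0.03,"az": -0.6,"dx": 0,"dy": 6,"dz": 0,"hand": 0},{"ax": -0.01,"ay": 0.03,"az": -0.75,"dx": 0,"dy": 7.5,"dz": 0,"hand": 0},{"ax": -0.01,"ay": 0.03,"az": -0.9,"dx": 0,"dy": 9,"dz": 0,"hand": 0},{"ax": -0.01,"ay": 0.03,"az": -1.05,"dx": 0,"dy": 10.5,"dz": 0,"hand": 0},{"ax": -0.01,"ay": 0.03,"az": -1.2,"dx": 0,"dy": 12,"dz": 0,"hand": 0},{"ax": -0.01,"ay": 0.03,"az": -1.35,"dx": 0,"dy": 13.5,"dz": 0,"hand": 0},{"ax": -0.01,"ay": 0.03,"az": -1.5,"dx": 0,"dy": 14.3,"dz": 0,"hand": 0}])

```text
clock: 14.85
eef_pos: [513.5, 149.6, 301.1]
tool_rot: [-3.14, -0.001, 1.679]
force: [0.2, 0.3, 0.3]
width: 85.7
gripper_force: 0.0
```

```bash
python3 - <<'E'
from h import *
go([490,125,290],tote_R(100.77,0,1)[0])
E
```

```text
clock 14.85 P [513.5 149.6 301.1] w 85.7 d(cm) [-2.19 -2.6   1.11] a [-0.    -0.002 -1.651] q [-0.81  0.46  0.71  1.76 -0.34  1.05  0.13] F [0.2 0.3 0.3]
```

Request:
send_rows(series=[{"ax": 0,"ay": 0,"az": -0.15,"dx": -0.3,"dy": -0.4,"dz": 0,"hand": 0},{"ax": 0,"ay": 0,"az": -0.3,"dx": -0.6,"dy": -0.8,"dz": 0,"hand": 0},{"ax": 0,"ay": 0,"az": -0.45,"dx": -1,"dy": -1.2,"dz": 0,"hand": 0},{"ax": 0,"ay": 0,"az": -0.6,"dx": -1.4,"dy": -1.6,"dz": 0,"hand": 0},{"ax": 0,"ay": 0,"az": -0.75,"dx": -1.8,"dy": -2,"dz": 0,"hand": 0},{"ax": 0,"ay": 0,"az": -0.9,"dx": -2.2,"dy": -2.6,"dz": 0,"hand": 0},{"ax": 0,"ay": 0,"az": -1.05,"dx": -2.2,"dy": -2.6,"dz": 0.3,"hand": 0},{"ax": 0,"ay": 0,"az": -1.2,"dx": -2.2,"dy": -2.6,"dz": 0.5,"hand": 0},{"ax": 0,"ay": 0,"az": -1.35,"dx": -2.2,"dy": -2.6,"dz": 0.8,"hand": 0},{"ax": 0,"ay": 0,"az": -1.5,"dx": -2.2,"dy": -2.6,"dz": 1.1,"hand": 0}])

```text
clock: 15.85
eef_pos: [489.5, 126.7, 289.8]
tool_rot: [3.14, -0.002, -3.102]
force: [-0.4, -1.1, 0.7]
width: 85.4
gripper_force: 0.0
```

```bash
python3 - <<'E'
from h import *
R,yy,zz=tote_R(100.77,.5); xx=np.cross(yy,zz)
c=np.array([524.3,224.4,173.6])-36*zz
g=c-87*yy-37*zz; print(g)
go(g+100*zz,R)
E
```

```text
[574.93900733 145.47246715 109.53647298]
clock 15.85 P [489.5 126.7 289.8] w 85.4 d(cm) [-3.88  0.82  9.25] a [-0.036 -0.501 -0.145] q [-0.54  0.37  0.32  1.84 -0.14  0.96  1.45] F [-0.4 -1.1  0.7]
```

Request:
send_rows(series=[{"ax": -0.01,"ay": -0.07,"az": -0.02,"dx": -0.5,"dy": 0.1,"dz": 1.2,"hand": 0},{"ax": -0.01,"ay": -0.14,"az": -0.04,"dx": -1.1,"dy": 0.2,"dz": 2.6,"hand": 0},{"ax": -0.02,"ay": -0.21,"az": -0.06,"dx": -1.6,"dy": 0.3,"dz": 3.9,"hand": 0},{"ax": -0.02,"ay": -0.29,"az": -0.08,"dx": -2.2,"dy": 0.5,"dz": 5.3,"hand": 0},{"ax": -0.03,"ay": -0.36,"az": -0.1,"dx": -2.8,"dy": 0.6,"dz": 6.6,"hand": 0},{"ax": -0.03,"ay": -0.43,"az": -0.12,"dx": -3.3,"dy": 0.7,"dz": 7.9,"hand": 0},{"ax": -0.036,"ay": -0.501,"az": -0.145,"dx": -3.9,"dy": 0.8,"dz": 9.2,"hand": 0},{"ax": -0.036,"ay": -0.501,"az": -0.145,"dx": -3.9,"dy": 0.8,"dz": 9.2,"hand": 0},{"ax": -0.036,"ay": -0.501,"az": -0.145,"dx": -3.9,"dy": 0.8,"dz": 9.2,"hand": 0}])

```text
clock: 16.75
eef_pos: [531.2, 140.0, 221.6]
tool_rot: [3.137, 0.436, -2.968]
force: [-0.2, 0.5, -0.2]
width: 85.2
gripper_force: 0.0
```

```bash
python3 - <<'E'
from h import *
from cell import get_image
R,yy,zz=tote_R(100.77,.5); xx=np.cross(yy,zz)
c=np.array([524.3,224.4,173.6])-36*zz
g=c-87*yy-37*zz
go(g+100*zz,R); go(g,R)
d=get_image("wrist"); np.savez("wrist7.npz",**d)
p=[proj(d,c+a*71.5*xx-e*yy).round(1).tolist() for e in(92,84) for a in(-1,1)]; print(p)
for r in (150,200,240): 
    print(r,"".join("%d "%v for v in d["pixels"][r,int(p[0][0])-24:int(p[0][0])+40,:].mean(1)))
cv2.imwrite("pics/w7.png",d["pixels"][:,:,::-1])
E
```

```text
clock 16.75 P [531.2 140.  221.6] w 85.2 d(cm) [ 1.38 -0.29  2.03] a [-0.002 -0.064 -0.013] q [-0.81  0.42  0.62  2.23 -1.01  0.23  2.42] F [-0.2  0.5 -0.2]
clock 16.75 P [531.2 140.  221.6] w 85.2 d(cm) [ 0.74 -0.27 12.01] a [-0.002 -0.064 -0.013] q [-0.81  0.42  0.62  2.23 -1.01  0.23  2.42] F [-0.2  0.5 -0.2]
[[265.9, 94.6], [270.2, 294.7], [278.3, 94.4], [280.8, 294.6]]
150 18 19 21 25 29 30 29 30 29 29 29 27 28 28 27 26 28 24 23 26 28 31 32 33 31 29 28 26 26 99 178 216 226 232 231 219 205 177 196 234 241 207 100 76 76 76 75 75 75 76 75 108 147 161 161 161 161 162 161 161 161 213 239 239 
200 107 98 87 66 41 36 32 32 34 36 37 37 38 37 36 37 35 36 38 40 39 37 36 33 32 31 36 33 33 33 80 169 215 226 233 232 221 205 179 202 237 241 196 84 76 75 76 76 76 76 73 76 108 126 127 127 127 126 126 127 127 126 126 127 
240 30 30 29 29 28 28 29 30 32 36 36 35 33 30 32 35 39 39 38 36 34 36 37 39 40 39 35 33 31 29 30 83 172 217 227 234 232 220 202 176 218 244 227 147 76 76 76 73 69 69 74 77 77 78 77 77 77 77 77 77 78 77 77 77
```

The elbow went to the wrong side again (q5 → −1). I'll level, then tilt first towards the right so that q5 goes positive, as in the first grasp, and then swing round.

```bash
python3 - <<'E'
from h import *
go([500,130,290],tote_R(75,0.)[0])
E
```

```text
clock 16.8 P [532.1 140.1 222. ] w 85.4 d(cm) [ 0.14 -0.41 -7.58] a [0.099 0.43  0.43 ] q [-0.81  0.42  0.63  2.23 -1.02  0.23  2.43] F [-0.4  0.2  0. ]
```

Request:
send_rows(series=[{"ax": 0.01,"ay": 0.05,"az": 0,"dx": 0,"dy": 0,"dz": -2,"hand": 0},{"ax": 0.02,"ay": 0.13,"az": 0.05,"dx": 0,"dy": 0,"dz": -4,"hand": 0},{"ax": 0.03,"ay": 0.23,"az": 0.1,"dx": 0,"dy": -0.1,"dz": -6,"hand": 0},{"ax": 0.06,"ay": 0.33,"az": 0.2,"dx": 0.1,"dy": -0.2,"dz": -7.6,"hand": 0},{"ax": 0.09,"ay": 0.43,"az": 0.3,"dx": 0.1,"dy": -0.4,"dz": -7.6,"hand": 0},{"ax": 0.1,"ay": 0.43,"az": 0.43,"dx": 0.1,"dy": -0.4,"dz": -7.6,"hand": 0},{"ax": 0.1,"ay": 0.43,"az": 0.43,"dx": 0.1,"dy": -0.4,"dz": -7.6,"hand": 0}])

```text
clock: 17.5
eef_pos: [500.3, 129.0, 289.4]
tool_rot: [-3.139, -0.004, 2.875]
force: [-1.0, 0.2, -0.6]
width: 85.6
gripper_force: 0.0
```

```bash
python3 - <<'E'
from h import *
go([505,130,270],tote_R(55,0.45)[0])
go([515,130,270],tote_R(45,0.3)[0])
E
```

```text
clock 17.5 P [500.3 129.  289.4] w 85.6 d(cm) [-0.43  0.23  1.94] a [ 0.074 -0.449  0.34 ] q [-1.02  0.62  1.17  1.82 -0.62  1.14  1.67] F [-1.   0.2 -0.6]
clock 17.5 P [500.3 129.  289.4] w 85.6 d(cm) [-1.4   0.49  1.93] a [ 0.074 -0.297  0.516] q [-1.02  0.62  1.17  1.82 -0.62  1.14  1.67] F [-1.   0.2 -0.6]
```

New plan: the tool need not be square to the tote. It can lean only 0.25 rad in the plane of the end wall, which keeps it off the q6 limit both when gripping and when placing. I'll use the blue end with the tool flipped, so the loaded turn is a short one swinging away from the robot.

```bash
python3 - <<'E'
from h import *
go([490,210,310],tote_R(0,0.)[0])
yy,zz=tote_R(100.77,.5)[1:]; c=np.array([524.3,224.4,173.6])-36*zz
R=tote_R(100.77,.25,-1)[0]; g=c+89*yy-18*zz+19*R[:,2]; print(g,g-110*R[:,2])
E
```

```text
clock 17.5 P [500.3 129.  289.4] w 85.6 d(cm) [ 3.14  7.54 -2.07] a [-0.006 -0.002  1.305] q [-1.02  0.62  1.17  1.82 -0.62  1.14  1.67] F [-1.   0.2 -0.6]
[537.7196647  317.5484812  107.80120565] [510.98460524 312.46300224 214.38157203]
```

Request:
send_rows(series=[{"ax": 0,"ay": 0,"az": 0.14,"dx": 0.3,"dy": 0.8,"dz": -0.5,"hand": 0},{"ax": 0,"ay": 0,"az": 0.28,"dx": 0.6,"dy": 1.6,"dz": -1,"hand": 0},{"ax": 0,"ay": 0,"az": 0.42,"dx": 1,"dy": 2.4,"dz": -1.5,"hand": 0},{"ax": 0,"ay": 0,"az": 0.56,"dx": 1.3,"dy": 3.2,"dz": -2,"hand": 0},{"ax": 0,"ay": 0,"az": 0.7,"dx": 1.6,"dy": 4,"dz": -2,"hand": 0},{"ax": 0,"ay": 0,"az": 0.84,"dx": 2,"dy": 4.8,"dz": -2,"hand": 0},{"ax": 0,"ay": 0,"az": 0.98,"dx": 2.3,"dy": 5.6,"dz": -2,"hand": 0},{"ax": 0,"ay": 0,"az": 1.12,"dx": 2.6,"dy": 6.4,"dz": -2,"hand": 0},{"ax": 0,"ay": 0,"az": 1.26,"dx": 3.1,"dy": 7.5,"dz": -2,"hand": 0},{"ax": 0,"ay": 0,"az": 1.305,"dx": 3.1,"dy": 7.5,"dz": -2,"hand": 0}])

```text
clock: 18.5
eef_pos: [489.0, 212.0, 309.4]
tool_rot: [-3.136, -0.001, 1.573]
force: [0.4, -0.5, 0.1]
width: 85.5
gripper_force: 0.0
```

```bash
python3 - <<'E'
from h import *
go([495,300,300],tote_R(100.77,0.,-1)[0])
E
```

```text
clock 18.5 P [489.  212.  309.4] w 85.5 d(cm) [8.79 0.63 0.95] a [-0.006  0.003  1.385] q [-1.19  0.69  1.3   1.75 -0.7   1.27  0.29] F [ 0.4 -0.5  0.1]
```

Request:
send_rows(series=[{"ax": 0,"ay": 0,"az": 0.14,"dx": 1.2,"dy": 0.1,"dz": 0,"hand": 0},{"ax": 0,"ay": 0,"az": 0.28,"dx": 2.4,"dy": 0.1,"dz": 0.2,"hand": 0},{"ax": 0,"ay": 0,"az": 0.42,"dx": 3.6,"dy": 0.2,"dz": 0.4,"hand": 0},{"ax": 0,"ay": 0,"az": 0.56,"dx": 5,"dy": 0.3,"dz": 0.6,"hand": 0},{"ax": 0,"ay": 0,"az": 0.7,"dx": 6.4,"dy": 0.4,"dz": 0.8,"hand": 0},{"ax": 0,"ay": 0,"az": 0.84,"dx": 7.6,"dy": 0.5,"dz": 1,"hand": 0},{"ax": 0,"ay": 0,"az": 0.98,"dx": 8.8,"dy": 0.6,"dz": 1,"hand": 0},{"ax": 0,"ay": 0,"az": 1.12,"dx": 8.8,"dy": 0.6,"dz": 1,"hand": 0},{"ax": 0,"ay": 0,"az": 1.26,"dx": 8.8,"dy": 0.6,"dz": 1,"hand": 0},{"ax": -0.006,"ay": 0.003,"az": 1.385,"dx": 8.8,"dy": 0.6,"dz": 1,"hand": 0}])

```text
clock: 19.5
eef_pos: [495.3, 298.0, 300.0]
tool_rot: [3.14, -0.001, 0.184]
force: [1.8, 0.4, 0.7]
width: 85.5
gripper_force: 0.0
```

```bash
python3 - <<'E'
from h import *
R=tote_R(100.77,.25,-1)[0]
go([511,312.5,214.4],R)
E
```

```text
clock 19.5 P [495.3 298.  300. ] w 85.5 d(cm) [ 1.8  -1.15  8.56] a [ 0.002  0.249 -0.004] q [-1.27  0.79  1.31  1.65 -0.78  1.33 -1.21] F [1.8 0.4 0.7]
```

Request:
send_rows(series=[{"ax": 0,"ay": 0.04,"az": 0,"dx": 0.3,"dy": -0.2,"dz": 1.4,"hand": 0},{"ax": 0,"ay": 0.09,"az": 0,"dx": 0.6,"dy": -0.4,"dz": 3,"hand": 0},{"ax": 0,"ay": 0.15,"az": 0,"dx": 1,"dy": -0.7,"dz": 5,"hand": 0},{"ax": 0,"ay": 0.2,"az": 0,"dx": 1.4,"dy": -0.9,"dz": 7,"hand": 0},{"ax": 0,"ay": 0.25,"az": 0,"dx": 1.8,"dy": -1.1,"dz": 8.5,"hand": 0},{"ax": 0,"ay": 0.25,"az": 0,"dx": 1.8,"dy": -1.1,"dz": 8.5,"hand": 0},{"ax": 0,"ay": 0.25,"az": 0,"dx": 1.8,"dy": -1.1,"dz": 8.5,"hand": 0}])

```text
clock: 20.2
eef_pos: [511.4, 313.0, 215.6]
tool_rot: [3.141, -0.25, 0.189]
force: [0.5, -0.7, -0.1]
width: 85.5
gripper_force: 0.0
```

```bash
python3 - <<'E'
from h import *
from cell import get_image
R=tote_R(100.77,.25,-1)[0]
go([511,312.5,214.4],R); go([537.7,317.5,107.8],R)
yy,zz=tote_R(100.77,.5)[1:]; c=np.array([524.3,224.4,173.6])-36*zz; xx=np.cross(yy,zz)
d=get_image("wrist"); b=blue(d["pixels"]); n,l,s,ce=cv2.connectedComponentsWithStats(b)
for i in range(1,n):
    if s[i,4]>100:
        print(s[i].tolist(),ce[i].round(1)); x0,y0,w,h,_=s[i]
        for r in np.linspace(y0,y0+h-1,5).astype(int):
            k=np.nonzero(l[r]==i)[0]; print(r,k.min(),k.max())
print([proj(d,c+a*71.5*xx+e*yy).round(1).tolist() for e in(92,84) for a in(-1,1)])
E
```

```text
clock 20.2 P [511.4 313.  215.6] w 85.5 d(cm) [-0.08  0.04  0.1 ] a [-0.    -0.     0.001] q [-1.36  0.82  1.25  1.93 -1.03  0.88 -1.04] F [ 0.5 -0.7 -0.1]
clock 20.2 P [511.4 313.  215.6] w 85.5 d(cm) [-0.09  0.05 11.1 ] a [-0.    -0.     0.001] q [-1.36  0.82  1.25  1.93 -1.03  0.88 -1.04] F [ 0.5 -0.7 -0.1]
[270, 112, 10, 188, 1647] [275.  199.7]
112 274 277
158 270 279
205 271 279
252 272 279
299 274 278
[[275.1, 298.9], [274.1, 126.0], [285.1, 298.9], [288.1, 126.0]]
```

Request:
send_rows(series=[{"ax": 0,"ay": 0,"az": 0,"dx": -0.1,"dy": 0,"dz": 3,"hand": 0},{"ax": 0,"ay": 0,"az": 0,"dx": -0.1,"dy": 0,"dz": 6,"hand": 0},{"ax": 0,"ay": 0,"az": 0,"dx": -0.1,"dy": 0,"dz": 8.5,"hand": 0},{"ax": 0,"ay": 0,"az": 0,"dx": -0.1,"dy": 0,"dz": 10,"hand": 0},{"ax": 0,"ay": 0,"az": 0,"dx": -0.1,"dy": 0,"dz": 11.1,"hand": 0},{"ax": 0,"ay": 0,"az": 0,"dx": -0.1,"dy": 0,"dz": 11.1,"hand": 0},{"ax": 0,"ay": 0,"az": 0,"dx": -0.1,"dy": 0,"dz": 11.1,"hand": 0}])

```text
clock: 20.95
eef_pos: [539.6, 317.9, 108.4]
tool_rot: [3.142, -0.253, 0.188]
force: [-0.7, 0.2, 0.6]
width: 85.1
gripper_force: 0.0
```

```bash
python3 - <<'E'
from h import *
go([537.7,317.5,107.8],tote_R(100.77,.25,-1)[0])
E
```

```text
clock 20.95 P [539.6 317.9 108.4] w 85.1 d(cm) [-0.21  0.01  0.01] a [-0.    -0.003  0.   ] q [-1.14  0.84  0.83  1.94 -1.08  0.55 -1.01] F [-0.7  0.2  0.6]
```

Request:
send_rows(series=[{"ax": 0,"ay": 0,"az": 0,"dx": -0.2,"dy": 0,"dz": 0,"hand": 1},{"ax": 0,"ay": 0,"az": 0,"dx": -0.2,"dy": 0,"dz": 0,"hand": 1},{"ax": 0,"ay": 0,"az": 0,"dx": -0.2,"dy": 0,"dz": 0,"hand": 1},{"ax": 0,"ay": 0,"az": 0,"dx": -0.2,"dy": 0,"dz": 0,"hand": 1},{"ax": 0,"ay": 0,"az": 0,"dx": -0.2,"dy": 0,"dz": 0,"hand": 1},{"ax": 0,"ay": 0,"az": 0,"dx": -0.2,"dy": 0,"dz": 0,"hand": 1},{"ax": 0,"ay": 0,"az": 0,"dx": -0.2,"dy": 0,"dz": 0,"hand": 1},{"ax": 0,"ay": 0,"az": 0,"dx": -0.2,"dy": 0,"dz": 0,"hand": 1}])

```text
clock: 21.75
eef_pos: [536.5, 318.1, 107.4]
tool_rot: [-3.142, -0.252, 0.19]
force: [-3.8, 1.8, 8.7]
width: 9.8
gripper_force: 58.6
```

```bash
python3 - <<'E'
from h import *
from cell import read_state
s=read_state(); zz=tote_R(100.77,.5)[2]; R=tote_R(100.77,.25,-1)[0]
go(s["eef_pos"]+50*zz,R);print(s["gripper_force"])
E
```

```text
clock 21.75 P [536.5 318.1 107.4] w 9.8 d(cm) [-1.23 -0.   -4.85] a [-0.    -0.002  0.001] q [-1.14  0.83  0.82  1.95 -1.08  0.55 -1.01] F [-3.8  1.8  8.7]
58.61629076767713
```

Request:
send_rows(series=[{"ax": 0,"ay": 0,"az": 0,"dx": -0.12,"dy": 0,"dz": -0.5,"hand": 1},{"ax": 0,"ay": 0,"az": 0,"dx": -0.24,"dy": 0,"dz": -1,"hand": 1},{"ax": 0,"ay": 0,"az": 0,"dx": -0.37,"dy": 0,"dz": -1.5,"hand": 1},{"ax": 0,"ay": 0,"az": 0,"dx": -0.5,"dy": 0,"dz": -2,"hand": 1},{"ax": 0,"ay": 0,"az": 0,"dx": -0.75,"dy": 0,"dz": -3,"hand": 1},{"ax": 0,"ay": 0,"az": 0,"dx": -1,"dy": 0,"dz": -4,"hand": 1},{"ax": 0,"ay": 0,"az": 0,"dx": -1.2,"dy": 0,"dz": -4.85,"hand": 1},{"ax": 0,"ay": 0,"az": 0,"dx": -1.2,"dy": 0,"dz": -4.85,"hand": 1}])

```text
clock: 22.55
eef_pos: [513.2, 313.9, 152.1]
tool_rot: [-3.141, -0.253, 0.189]
force: [1.4, 0.3, -2.8]
width: 9.5
gripper_force: 58.0
```

```bash
python3 - <<'E'
from h import *
from cell import read_state
go([500,300,240],tote_R(100.77,.1,-1)[0])
go([490,290,325],tote_R(100.77,-.25,-1)[0])
E
```

```text
clock 22.55 P [513.2 313.9 152.1] w 9.5 d(cm) [ 0.69  1.11 -8.9 ] a [-0.001 -0.153  0.001] q [-1.22  0.76  0.92  1.98 -1.    0.6  -1.08] F [ 1.4  0.3 -2.8]
clock 22.55 P [513.2 313.9 152.1] w 9.5 d(cm) [  1.69   1.9  -17.42] a [-0.001 -0.503  0.001] q [-1.22  0.76  0.92  1.98 -1.    0.6  -1.08] F [ 1.4  0.3 -2.8]
```

Request:
send_rows(series=[{"ax": 0,"ay": 0,"az": 0,"dx": 0.2,"dy": 0.2,"dz": -3,"hand": 1},{"ax": 0,"ay": -0.05,"az": 0,"dx": 0.4,"dy": 0.5,"dz": -6,"hand": 1},{"ax": 0,"ay": -0.15,"az": 0,"dx": 0.7,"dy": 1,"dz": -9,"hand": 1},{"ax": 0,"ay": -0.25,"az": 0,"dx": 1,"dy": 1.3,"dz": -12,"hand": 1},{"ax": 0,"ay": -0.35,"az": 0,"dx": 1.3,"dy": 1.6,"dz": -14.5,"hand": 1},{"ax": 0,"ay": -0.43,"az": 0,"dx": 1.5,"dy": 1.8,"dz": -16.5,"hand": 1},{"ax": 0,"ay": -0.503,"az": 0,"dx": 1.7,"dy": 1.9,"dz": -17.4,"hand": 1},{"ax": 0,"ay": -0.503,"az": 0,"dx": 1.7,"dy": 1.9,"dz": -17.4,"hand": 1},{"ax": 0,"ay": -0.503,"az": 0,"dx": 1.7,"dy": 1.9,"dz": -17.4,"hand": 1}])

```text
clock: 23.45
eef_pos: [490.7, 289.6, 322.7]
tool_rot: [3.141, 0.25, 0.188]
force: [-0.3, 0.3, -2.4]
width: 9.7
gripper_force: 58.8
```

```bash
cat >> h.py <<'E'
def path(P1,yaw1,n,tilt=-.25,P0=None,yaw0=None):
    "rows: ccw turn about world z plus straight shift, eased linearly over n rows"
    from cell import read_state
    s=read_state(); R0=Ro.from_euler("xyz",s["tool_rot"]).as_matrix(); p0=s["eef_pos"]
    yaw0=np.degrees(np.arctan2(-R0[1,1],-R0[0,1]))
    print("clock",s["clock"],p0.round(1),"yaw",yaw0.round(1),"q",s["qpos"].round(2),"w",round(s["width"],1),"F",s["force"].round(1))
    for k in range(1,n+1):
        R=tote_R(yaw0+(yaw1-yaw0)*k/n,tilt,-1)[0]; a=Ro.from_matrix(R0.T@R).as_rotvec(); d=R0.T@((np.asarray(P1)-p0)*k/n)/10
        print(k,a.round(3).tolist(),d.round(2).tolist())
E
python3 -c "
from h import *
path([500,150,325],172,9)"
```

```text
clock 23.45 [490.7 289.6 322.7] yaw 100.8 q [-1.05  0.76  1.04  1.42 -0.6   1.58 -1.37] w 9.7 F [-0.3  0.3 -2.4]
1 [-0.034, 0.0, -0.134] [-0.19, 1.54, 0.02]
2 [-0.068, 0.0, -0.268] [-0.38, 3.09, 0.05]
3 [-0.102, 0.0, -0.402] [-0.57, 4.63, 0.07]
4 [-0.136, 0.0, -0.535] [-0.76, 6.17, 0.09]
5 [-0.171, 0.0, -0.669] [-0.95, 7.72, 0.12]
6 [-0.205, 0.0, -0.803] [-1.14, 9.26, 0.14]
7 [-0.239, 0.0, -0.937] [-1.32, 10.8, 0.16]
8 [-0.273, 0.0, -1.071] [-1.51, 12.35, 0.18]
9 [-0.307, 0.0, -1.204] [-1.7, 13.89, 0.21]
```

Request:
send_rows(series=[{"ax": -0.017,"ay": 0,"az": -0.067,"dx": -0.1,"dy": 0.8,"dz": 0,"hand": 1},{"ax": -0.05,"ay": 0,"az": -0.2,"dx": -0.3,"dy": 2.3,"dz": 0,"hand": 1},{"ax": -0.085,"ay": 0,"az": -0.335,"dx": -0.5,"dy": 3.9,"dz": 0,"hand": 1},{"ax": -0.12,"ay": 0,"az": -0.47,"dx": -0.7,"dy": 5.4,"dz": 0,"hand": 1},{"ax": -0.154,"ay": 0,"az": -0.602,"dx": -0.9,"dy": 7,"dz": 0,"hand": 1},{"ax": -0.188,"ay": 0,"az": -0.736,"dx": -1,"dy": 8.5,"dz": 0,"hand": 1},{"ax": -0.222,"ay": 0,"az": -0.87,"dx": -1.2,"dy": 10,"dz": 0,"hand": 1},{"ax": -0.256,"ay": 0,"az": -1.004,"dx": -1.4,"dy": 11.6,"dz": 0,"hand": 1},{"ax": -0.29,"ay": 0,"az": -1.138,"dx": -1.6,"dy": 13.1,"dz": 0.1,"hand": 1},{"ax": -0.307,"ay": 0,"az": -1.204,"dx": -1.7,"dy": 13.9,"dz": 0.1,"hand": 1}])

```text
clock: 24.45
eef_pos: [498.1, 149.3, 326.2]
tool_rot: [-3.138, 0.25, 1.437]
force: [0.1, 0.5, -2.4]
width: 9.5
gripper_force: 58.8
```

```bash
python3 -c "
from h import *
path([500,-30,325],243,9)"
```

```text
clock 24.45 [498.1 149.3 326.2] yaw 172.3 q [-1.    0.52  0.82  1.67 -0.15  1.2  -0.3 ] w 9.5 F [ 0.1  0.5 -2.4]
1 [-0.037, 0.0, -0.132] [-1.91, 0.29, 0.5]
2 [-0.071, -0.0, -0.265] [-3.81, 0.58, 1.0]
3 [-0.105, -0.0, -0.398] [-5.72, 0.87, 1.5]
4 [-0.139, -0.001, -0.531] [-7.63, 1.15, 2.0]
5 [-0.173, -0.001, -0.664] [-9.53, 1.44, 2.5]
6 [-0.207, -0.001, -0.797] [-11.44, 1.73, 3.0]
7 [-0.24, -0.001, -0.93] [-13.35, 2.02, 3.5]
8 [-0.274, -0.001, -1.062] [-15.26, 2.31, 4.0]
9 [-0.308, -0.002, -1.195] [-17.16, 2.6, 4.5]
```

Request:
send_rows(series=[{"ax": -0.018,"ay": 0,"az": -0.066,"dx": -1,"dy": 0.15,"dz": 0.25,"hand": 1},{"ax": -0.053,"ay": 0,"az": -0.2,"dx": -2.9,"dy": 0.4,"dz": 0.75,"hand": 1},{"ax": -0.088,"ay": 0,"az": -0.332,"dx": -4.8,"dy": 0.7,"dz": 1.25,"hand": 1},{"ax": -0.122,"ay": 0,"az": -0.465,"dx": -6.7,"dy": 1,"dz": 1.75,"hand": 1},{"ax": -0.156,"ay": 0,"az": -0.6,"dx": -8.6,"dy": 1.3,"dz": 2.25,"hand": 1},{"ax": -0.19,"ay": 0,"az": -0.73,"dx": -10.5,"dy": 1.6,"dz": 2.75,"hand": 1},{"ax": -0.223,"ay": 0,"az": -0.863,"dx": -12.4,"dy": 1.9,"dz": 3.25,"hand": 1},{"ax": -0.257,"ay": 0,"az": -0.996,"dx": -14.3,"dy": 2.2,"dz": 3.75,"hand": 1},{"ax": -0.29,"ay": 0,"az": -1.13,"dx": -16.2,"dy": 2.4,"dz": 4.2,"hand": 1},{"ax": -0.308,"ay": 0,"az": -1.195,"dx": -17.2,"dy": 2.6,"dz": 4.5,"hand": 1}])

```text
clock: 25.45
eef_pos: [498.6, -31.3, 325.1]
tool_rot: [3.141, 0.249, 2.668]
force: [0.8, 0.6, -2.8]
width: 9.7
gripper_force: 58.8
```

```bash
python3 - <<'E'
from h import *
y=np.array([np.cos(A(-117.2)),np.sin(A(-117.2)),0]); t=np.array([540,-87.5,0])+87*y; print(t)
R=tote_R(242.8,-.25,-1)[0]
go([t[0],t[1],310],R)
E
```

```text
[ 500.23248035 -164.87922448    0.        ]
clock 25.45 P [498.6 -31.3 325.1] w 9.7 d(cm) [ -5.67 -11.82   3.  ] a [ 0.001 -0.001  0.001] q [-0.52  0.22  0.54  2.    0.    0.73  1.09] F [ 0.8  0.6 -2.8]
```

```bash
cat >> h.py <<'E'
def tcp_for(cx,cy,zrim,off=(0,0),droop=0.):
    "TCP and R for the lower tote held (yaw -117.1), from the grasp measured in the nest"
    yy,zz=tote_R(100.77,.5)[1:]; xx=np.cross(yy,zz); c=np.array([524.3,224.4,173.6])-36*zz
    rel=np.array([536.5,318.1,107.4])-c; r=np.array([rel@xx+off[0],87.5+off[1],rel@zz])
    y,z=tote_R(-117.1)[1:]; x=np.cross(y,z)
    return np.array([cx,cy,zrim])+r[0]*x+r[1]*y+r[2]*z, Ro.from_rotvec(droop*x).as_matrix()@tote_R(242.9,-.25,-1)[0], r
E
python3 - <<'E'
from h import *
P,R,r=tcp_for(540,-87.5,330); print(P,r); go(P,R)
E
```

```text
[ 505.35119904 -168.06041747  293.76360138] [ -5.85408163  87.5        -36.23639862]
clock 25.45 P [498.6 -31.3 325.1] w 9.7 d(cm) [ -5.86 -11.87   4.72] a [ 0.    -0.001 -0.   ] q [-0.52  0.22  0.54  2.    0.    0.73  1.09] F [ 0.8  0.6 -2.8]
```

Request:
send_rows(series=[{"ax": 0,"ay": 0,"az": 0,"dx": -0.4,"dy": -0.8,"dz": 0.3,"hand": 1},{"ax": 0,"ay": 0,"az": 0,"dx": -1.3,"dy": -2.6,"dz": 1,"hand": 1},{"ax": 0,"ay": 0,"az": 0,"dx": -2.4,"dy": -4.9,"dz": 2,"hand": 1},{"ax": 0,"ay": 0,"az": 0,"dx": -3.5,"dy": -7.2,"dz": 2.9,"hand": 1},{"ax": 0,"ay": 0,"az": 0,"dx": -4.6,"dy": -9.4,"dz": 3.7,"hand": 1},{"ax": 0,"ay": 0,"az": 0,"dx": -5.5,"dy": -11.1,"dz": 4.4,"hand": 1},{"ax": 0,"ay": 0,"az": 0,"dx": -5.9,"dy": -11.9,"dz": 4.7,"hand": 1},{"ax": 0,"ay": 0,"az": 0,"dx": -5.9,"dy": -11.9,"dz": 4.7,"hand": 1},{"ax": 0,"ay": 0,"az": 0,"dx": -5.9,"dy": -11.9,"dz": 4.7,"hand": 1},{"ax": 0,"ay": 0,"az": 0,"dx": -5.9,"dy": -11.9,"dz": 4.7,"hand": 1}])

```text
clock: 26.45
eef_pos: [508.0, -165.1, 294.7]
tool_rot: [3.14, 0.25, 2.667]
force: [-0.6, 0.9, -3.0]
width: 9.6
gripper_force: 58.8
```

```bash
python3 - <<'E'
from h import *
from cell import get_image
P,R,r=tcp_for(540,-87.5,330)
d=get_image("side"); go(P,R); np.savez("side8.npz",**d)
cv2.imwrite("pics/s8.png",d["pixels"][:,:,::-1])
S=dict(np.load("side0.npz")); y,z=tote_R(-117.1)[1:]; x=np.cross(y,z)
for D in (S,d):
    b=blue(D["pixels"]); n,l,s,ce=cv2.connectedComponentsWithStats(b)
    for i in range(1,n):
        if s[i,4]>150:
            cn=cv2.findContours((l==i).astype(np.uint8),0,1)[0][0]; h=cv2.convexHull(cn)
            q=cv2.approxPolyDP(h,4,True)[:,0]; print(s[i].tolist(),ce[i].round(1),q.tolist())
for zr,D,c in((104,S,(541,-85)),(330,d,(540,-87.5))):
    C=np.array([*c,zr]); print([proj(D,C+a*71.5*x+92*y-h*z).round(1).tolist() for h in(0,36) for a in(1,-1)])
E
```

```text
clock 26.5 P [ 508.  -165.3  294.8] w 9.5 d(cm) [ 0.13 -0.37  0.07] a [ 0.002  0.    -0.002] q [-0.16  0.3   0.5   1.99 -0.17  0.65  1.52] F [-0.4  0.1 -3.2]
[274, 337, 79, 25, 854] [312.9 348.8] [[274, 337], [350, 350], [351, 360], [276, 348]]
[273, 255, 26, 19, 374] [284.1 263.6] [[274, 255], [298, 258], [295, 273], [275, 271]]
[326, 262, 47, 24, 751] [349.6 273.3] [[326, 262], [372, 269], [368, 285], [331, 279]]
[274, 337, 80, 25, 863] [313.3 348.8] [[274, 337], [353, 352], [347, 361], [276, 348]]
[[273.4, 337.5], [352.9, 352.0], [273.8, 347.4], [350.7, 361.7]]
[[270.1, 258.1], [370.7, 273.5], [270.7, 273.6], [367.3, 289.0]]
```

```bash
python3 - <<'E'
from h import *
d=dict(np.load("side8.npz")); y,z=tote_R(-117.1)[1:]; x=np.cross(y,z)
b=blue(d["pixels"])
# subpixel-ish top edge line from columns, then corners at mask extremes
cols=np.r_[278:296,330:370]; top=np.array([np.nonzero(b[:,c])[0].min()-.5 for c in cols]); m=np.polyfit(cols,top,1); print("edge res",np.std(np.polyval(m,cols)-top).round(2))
L,Rr=273.5,372.8
p=[np.array([u,np.polyval(m,u)]) for u in(L,Rr)]
for zr in(326,331):
    q=[onz(d,u,zr) for u in p]; mid=(q[0]+q[1])/2; w=q[0]-q[1]
    print(zr,q[0].round(1),q[1].round(1),"w",np.linalg.norm(w).round(1),"xdir yaw",(np.degrees(np.arctan2(w[1],w[0]))-90+0).round(1),"implied centre",(mid-92*y).round(1))
# grey-end rim corner checks via bright tote silhouette: far end (predicted)
print([proj(d,np.array([538,-88.5,zr])+a*71.5*x-92*y).round(1).tolist() for zr in(320,331) for a in(1,-1)])
im=d["pixels"].mean(2)
for c in (300,310,375,380): print(c,[int(v) for v in im[150:240:2,c]])
E
```

```text
edge res 0.29
326 [ 442.1 -126.7  326. ] [ 570.3 -191.4  326. ] w 143.6 xdir yaw 63.2 implied centre [548.1 -77.2 326. ]
331 [ 441.1 -130.9  331. ] [ 568.  -194.8  331. ] w 142.1 xdir yaw 63.2 implied centre [546.5 -81.  331. ]
[[291.9, 183.3], [374.0, 193.5], [291.9, 178.5], [374.9, 188.6]]
300 [137, 137, 138, 136, 134, 134, 134, 132, 133, 134, 130, 131, 131, 129, 143, 217, 183, 132, 118, 61, 84, 78, 68, 59, 85, 101, 101, 51, 62, 48, 40, 40, 38, 42, 37, 39, 40, 41, 41, 41, 39, 40, 38, 39, 37]
310 [142, 142, 142, 139, 140, 143, 141, 141, 140, 140, 140, 145, 211, 210, 151, 142, 110, 68, 102, 73, 71, 60, 91, 102, 100, 61, 64, 61, 44, 44, 45, 43, 46, 44, 45, 43, 45, 41, 42, 40, 42, 39, 36, 40, 49]
375 [169, 167, 169, 149, 130, 188, 173, 169, 169, 168, 170, 169, 170, 169, 171, 162, 134, 106, 85, 50, 49, 144, 190, 199, 200, 204, 201, 197, 182, 153, 138, 135, 108, 90, 87, 86, 89, 87, 86, 88, 79, 67, 60, 55, 51]
380 [119, 150, 167, 171, 168, 168, 153, 136, 181, 182, 169, 168, 165, 168, 163, 148, 144, 103, 94, 98, 104, 77, 49, 52, 50, 47, 31, 34, 51, 55, 40, 28, 28, 40, 76, 51, 46, 47, 55, 54, 50, 47, 43, 39, 42]
```

```bash
python3 - <<'E'
from h import *
P,R,r=tcp_for(541,-85.5,300,(1.5,3),-.04); print(P); go(P,R)
E
```

```text
[ 503.64924511 -168.04773853  263.76360138]
clock 26.5 P [ 508.  -165.3  294.8] w 9.5 d(cm) [ 1.02 -0.45  2.94] a [-0.037  0.     0.008] q [-0.16  0.3   0.5   1.99 -0.17  0.65  1.52] F [-0.4  0.1 -3.2]
```

Request:
send_rows(series=[{"ax": -0.01,"ay": 0,"az": 0.002,"dx": 0.2,"dy": -0.1,"dz": 0.4,"hand": 1},{"ax": -0.02,"ay": 0,"az": 0.005,"dx": 0.5,"dy": -0.2,"dz": 1.2,"hand": 1},{"ax": -0.03,"ay": 0,"az": 0.008,"dx": 0.8,"dy": -0.3,"dz": 2,"hand": 1},{"ax": -0.037,"ay": 0,"az": 0.008,"dx": 1,"dy": -0.4,"dz": 2.6,"hand": 1},{"ax": -0.037,"ay": 0,"az": 0.008,"dx": 1,"dy": -0.45,"dz": 2.9,"hand": 1},{"ax": -0.037,"ay": 0,"az": 0.008,"dx": 1,"dy": -0.45,"dz": 2.9,"hand": 1},{"ax": -0.037,"ay": 0,"az": 0.008,"dx": 1,"dy": -0.45,"dz": 2.9,"hand": 1},{"ax": -0.037,"ay": 0,"az": 0.008,"dx": 1,"dy": -0.45,"dz": 2.9,"hand": 1}])

```text
clock: 27.3
eef_pos: [503.9, -169.6, 264.5]
tool_rot: [3.101, 0.251, 2.657]
force: [0.6, 0.4, -3.6]
width: 9.2
gripper_force: 58.8
```

```bash
cat >> h.py <<'E'
def band(d,zs):
    y,z=tote_R(-117.1)[1:]; x=np.cross(y,z); b=blue(d["pixels"]); b[325:]=0; b[:200]=0
    cs=np.nonzero(b.any(0))[0]; cs=cs[(cs>250)&(cs<400)]; L,Rr=cs.min()-.3,cs.max()+.3
    cc=[c for c in cs if b[:,c].sum()>0 and (c<cs.min()+22 or c>cs.max()-40) and c>cs.min()+3 and c<cs.max()-3]
    m=np.polyfit(cc,[np.nonzero(b[:,c])[0].min()-.5 for c in cc],1)
    for zr in zs:
        q=[onz(d,(u,np.polyval(m,u)),zr) for u in(L,Rr)]
        print(zr,"L,R",L,Rr,"w",np.linalg.norm(q[0]-q[1]).round(1),"centre",((q[0]+q[1])/2-92*y).round(1),"vs 541,-85 x,y:",round(((q[0]+q[1])/2-92*y-[541,-85,zr])@x,1),round(((q[0]+q[1])/2-92*y-[541,-85,zr])@y,1))
E
python3 - <<'E'
from h import *
from cell import get_image
P,R,r=tcp_for(541,-85.5,300,(1.5,3),-.04); go(P,R)
d=get_image("side"); np.savez("side9.npz",**d); band(d,(294,300))
E
```

```text
clock 27.3 P [ 503.9 -169.6  264.5] w 9.2 d(cm) [0.11 0.13 0.05] a [-0.001  0.001 -0.001] q [-0.07  0.33  0.43  2.04 -0.26  0.56  1.63] F [ 0.6  0.4 -3.6]
294 L,R 271.7 368.3 w 143.9 centre [543.6 -81.8 294. ] vs 541,-85 x,y: -0.9 -4.0
300 L,R 271.7 368.3 w 142.2 centre [541.8 -86.1 300. ] vs 541,-85 x,y: -1.2 0.6
```

```bash
python3 - <<'E'
from h import *
from cell import read_state
s=read_state();R0=Ro.from_euler("xyz",s["tool_rot"]).as_matrix();print(R0.T@[0,0,-1.],s["eef_pos"])
x=np.array([-.890,.456,0]);print(R0.T@x)
E
```

```text
[ 0.24827241 -0.03934198  0.96789102] [ 503.84509268 -169.54068073  264.47147402]
[ 0.96864779 -0.0010287  -0.24850834]
```

Request:
send_rows(series=[{"ax": 0,"ay": 0,"az": 0,"dx": 0.17,"dy": -0.01,"dz": 0.27,"hand": 1},{"ax": 0,"ay": 0,"az": 0,"dx": 0.25,"dy": -0.02,"dz": 0.56,"hand": 1},{"ax": 0,"ay": 0,"az": 0,"dx": 0.32,"dy": -0.03,"dz": 0.85,"hand": 1},{"ax": 0,"ay": 0,"az": 0,"dx": 0.4,"dy": -0.05,"dz": 1.14,"hand": 1},{"ax": 0,"ay": 0,"az": 0,"dx": 0.47,"dy": -0.06,"dz": 1.43,"hand": 1},{"ax": 0,"ay": 0,"az": 0,"dx": 0.55,"dy": -0.07,"dz": 1.72,"hand": 1},{"ax": 0,"ay": 0,"az": 0,"dx": 0.55,"dy": -0.07,"dz": 1.72,"hand": 1},{"ax": 0,"ay": 0,"az": 0,"dx": 0.55,"dy": -0.07,"dz": 1.72,"hand": 1}])

```text
clock: 28.15
eef_pos: [502.6, -169.2, 246.0]
tool_rot: [3.101, 0.25, 2.657]
force: [-0.5, -0.1, -3.2]
width: 9.8
gripper_force: 58.8
```

```bash
python3 - <<'E'
from h import *
from cell import get_image
P,R,r=tcp_for(541,-85.5,276,(2.5,3),-.04); go(P,R)
d=get_image("side"); np.savez("side10.npz",**d); band(d,(276,280,284))
E
```

```text
clock 28.15 P [ 502.6 -169.2  246. ] w 9.8 d(cm) [0.21 0.12 0.6 ] a [-0.001  0.    -0.002] q [-0.05  0.35  0.41  2.07 -0.29  0.51  1.65] F [-0.5 -0.1 -3.2]
276 L,R 270.7 365.3 w 143.8 centre [541.6 -81.6 276. ] vs 541,-85 x,y: 1.0 -3.3
280 L,R 270.7 365.3 w 142.7 centre [540.4 -84.3 280. ] vs 541,-85 x,y: 0.8 -0.3
284 L,R 270.7 365.3 w 141.6 centre [539.3 -87.  284. ] vs 541,-85 x,y: 0.6 2.6
```

Request:
send_rows(series=[{"ax": 0,"ay": 0,"az": 0,"dx": 0.03,"dy": 0,"dz": 0.15,"hand": 1},{"ax": 0,"ay": 0,"az": 0,"dx": 0.07,"dy": -0.01,"dz": 0.29,"hand": 1},{"ax": 0,"ay": 0,"az": 0,"dx": 0.1,"dy": -0.02,"dz": 0.39,"hand": 1},{"ax": 0,"ay": 0,"az": 0,"dx": 0.1,"dy": -0.02,"dz": 0.39,"hand": 1}])

```text
clock: 28.6
eef_pos: [502.6, -169.3, 242.1]
tool_rot: [3.101, 0.25, 2.656]
force: [-0.9, -0.2, -0.9]
width: 9.3
gripper_force: 58.4
```

Request:
send_rows(series=[{"ax": 0,"ay": 0,"az": 0,"dx": 0.02,"dy": 0,"dz": 0.1,"hand": 1},{"ax": 0,"ay": 0,"az": 0,"dx": 0.05,"dy": -0.01,"dz": 0.19,"hand": 1},{"ax": 0,"ay": 0,"az": 0,"dx": 0.05,"dy": -0.01,"dz": 0.19,"hand": 1}])

```text
clock: 28.9
eef_pos: [502.7, -169.2, 240.2]
tool_rot: [3.101, 0.251, 2.656]
force: [-0.4, -1.1, -0.3]
width: 9.7
gripper_force: 58.8
```

Request:
send_rows(series=[{"ax": 0,"ay": 0,"az": 0,"dx": 0.02,"dy": 0,"dz": 0.1,"hand": 1},{"ax": 0,"ay": 0,"az": 0,"dx": 0.02,"dy": 0,"dz": 0.1,"hand": 1},{"ax": 0,"ay": 0,"az": 0,"dx": 0.02,"dy": 0,"dz": 0.1,"hand": 1}])

```text
clock: 29.2
eef_pos: [502.6, -169.8, 239.5]
tool_rot: [3.101, 0.251, 2.656]
force: [-2.4, -3.1, 4.0]
width: 9.2
gripper_force: 60.2
```

```bash
python3 - <<'E'
from h import *
from cell import get_image
d=get_image("side"); band(d,(276,279)); go([502.6,-169.8,239.5],tote_R(242.9,-.25,-1)[0])
y,z=tote_R(-117.1)[1:];x=np.cross(y,z);print([proj(d,np.array([541,-85,276])+a*71.5*x+92*y).round(1) for a in(1,-1)])
E
```

```text
276 L,R 270.7 365.3 w 142.8 centre [539.6 -87.3 276. ] vs 541,-85 x,y: 0.2 2.7
279 L,R 270.7 365.3 w 142.0 centre [538.7 -89.3 279. ] vs 541,-85 x,y: 0.1 4.9
clock 29.25 P [ 502.6 -169.8  239.5] w 9.5 d(cm) [ 0. -0.  0.] a [ 0.037  0.001 -0.012] q [-0.04  0.36  0.4   2.08 -0.3   0.49  1.66] F [-2.7 -3.   4.2]
[array([271.2, 279.5]), array([365.6, 294.7])]
```

Seated at the right height and centred. Release and withdraw along the tool axis.

Request:
send_rows(series=[{"ax": 0,"ay": 0,"az": 0,"dx": 0,"dy": 0,"dz": 0,"hand": 0.9},{"ax": 0,"ay": 0,"az": 0,"dx": 0,"dy": 0,"dz": 0,"hand": 0.7},{"ax": 0,"ay": 0,"az": 0,"dx": 0,"dy": 0,"dz": 0,"hand": 0.4},{"ax": 0,"ay": 0,"az": 0,"dx": 0,"dy": 0,"dz": 0,"hand": 0.2},{"ax": 0,"ay": 0,"az": 0,"dx": 0,"dy": 0,"dz": 0,"hand": 0},{"ax": 0,"ay": 0,"az": 0,"dx": 0,"dy": 0,"dz": 0,"hand": 0},{"ax": 0,"ay": 0,"az": 0,"dx": 0,"dy": 0,"dz": 0,"hand": 0}])

```text
clock: 29.95
eef_pos: [502.7, -169.0, 239.1]
tool_rot: [3.101, 0.25, 2.657]
force: [-0.4, 0.3, -0.3]
width: 85.5
gripper_force: 0.0
```

Request:
send_rows(series=[{"ax": 0,"ay": 0,"az": 0,"dx": 0,"dy": 0,"dz": -1,"hand": 0},{"ax": 0,"ay": 0,"az": 0,"dx": 0,"dy": 0,"dz": -3,"hand": 0},{"ax": 0,"ay": 0,"az": 0,"dx": 0,"dy": 0,"dz": -5,"hand": 0},{"ax": 0,"ay": 0,"az": 0,"dx": 0,"dy": 0,"dz": -7,"hand": 0},{"ax": 0,"ay": 0,"az": 0,"dx": 0,"dy": 0,"dz": -9,"hand": 0},{"ax": 0,"ay": 0,"az": 0,"dx": 0,"dy": 0,"dz": -10,"hand": 0},{"ax": 0,"ay": 0,"az": 0,"dx": 0,"dy": 0,"dz": -10,"hand": 0},{"ax": 0,"ay": 0,"az": 0,"dx": 0,"dy": 0,"dz": -10,"hand": 0}])

```text
clock: 30.75
eef_pos: [478.6, -161.0, 335.6]
tool_rot: [3.101, 0.25, 2.657]
force: [-0.6, 0.3, -0.4]
width: 85.6
gripper_force: 0.0
```

```bash
python3 - <<'E'
from h import *
from cell import get_image
d=get_image("side"); band(d,(276,)); go([502.6,-169.8,239.5],tote_R(242.9,-.25,-1)[0])
b=blue(d["pixels"]); n,l,s,ce=cv2.connectedComponentsWithStats(b); print([(s[i].tolist(),ce[i].round(1).tolist()) for i in range(1,n) if s[i,4]>15])
E
```

```text
276 L,R 270.7 364.3 w 141.1 centre [538.3 -88.7 276. ] vs 541,-85 x,y: 0.7 4.6
clock 30.8 P [ 478.5 -161.   335.2] w 85.1 d(cm) [-0.11 -0.06  9.91] a [ 0.037 -0.001 -0.011] q [-0.16  0.19  0.51  1.99 -0.14  0.73  1.51] F [-0.1 -1.5 -0.3]
[([418, 97, 11, 10, 88], [423.0, 101.5]), ([271, 283, 94, 29, 1348], [317.1, 296.6]), ([274, 337, 80, 25, 874], [312.9, 348.7])]
```

Released. The band sits a little lower in the image than expected, so I'll move the arm clear and check the stack numerically from above as well.

```bash
python3 - <<'E'
from h import *
go([430,220,380],tote_R(243,0,-1)[0])
E
```

```text
clock 30.8 P [ 478.5 -161.   335.2] w 85.1 d(cm) [20.25 31.82 -8.51] a [ 0.038  0.249 -0.008] q [-0.16  0.19  0.51  1.99 -0.14  0.73  1.51] F [-0.1 -1.5 -0.3]
```

Request:
send_rows(series=[{"ax": 0,"ay": 0,"az": 0,"dx": 0,"dy": 0,"dz": -3,"hand": 0},{"ax": 0,"ay": 0,"az": 0,"dx": 0,"dy": 0,"dz": -6,"hand": 0},{"ax": 0,"ay": 0.05,"az": 0,"dx": 3,"dy": 3,"dz": -8.5,"hand": 0},{"ax": 0.01,"ay": 0.1,"az": 0,"dx": 5,"dy": 7,"dz": -8.5,"hand": 0},{"ax": 0.02,"ay": 0.15,"az": 0,"dx": 8,"dy": 11,"dz": -8.5,"hand": 0},{"ax": 0.03,"ay": 0.2,"az": 0,"dx": 11,"dy": 15,"dz": -8.5,"hand": 0},{"ax": 0.038,"ay": 0.249,"az": 0,"dx": 14,"dy": 20,"dz": -8.5,"hand": 0},{"ax": 0.038,"ay": 0.249,"az": 0,"dx": 17,"dy": 25,"dz": -8.5,"hand": 0},{"ax": 0.038,"ay": 0.249,"az": 0,"dx": 20,"dy": 29,"dz": -8.5,"hand": 0},{"ax": 0.038,"ay": 0.249,"az": 0,"dx": 20.2,"dy": 31.8,"dz": -8.5,"hand": 0}])

```text
clock: 31.8
eef_pos: [428.5, 222.0, 378.9]
tool_rot: [-3.141, -0.002, 2.665]
force: [1.7, 0.4, 0.1]
width: 85.2
gripper_force: 0.0
```

```bash
python3 - <<'E'
from h import *
from cell import get_image
T=get_image("top"); S=get_image("side"); band(S,(276,))
b=blue(S["pixels"])
for nm,rng,z0,sg,yo in(("low",range(271,366,8),276,0,0),("load",range(275,352,8),104,0,0)):
    print(nm,[(c,[int(v) for v in np.nonzero(b[:,c])[0][[0,-1]]]) for c in rng if b[:,c].any()])
y,z=tote_R(-117.1)[1:];x=np.cross(y,z)
for zr in(190,276): print(zr,"side",[proj(S,np.array([541,-85,zr])+a*71.5*x+s*92*y).round(1).tolist() for s in(1,-1) for a in(1,-1)],"top",[proj(T,np.array([541,-85,zr])+a*71.5*x+s*92*y).round(1).tolist() for s in(1,-1) for a in(1,-1)])
im=T["pixels"]; m=((im.min(2)>95)|(blue(im)>0)).astype(np.uint8); mm=np.zeros_like(m); mm[130:290,345:500]=m[130:290,345:500]
mm=cv2.morphologyEx(mm,cv2.MORPH_CLOSE,np.ones((3,3)))
c=max(cv2.findContours(mm,0,2)[0],key=cv2.contourArea); r=cv2.minAreaRect(c); print(r,cv2.boxPoints(r).round(1).tolist())
P=np.array([onz(T,p,276) for p in cv2.boxPoints(r)]);print(P.mean(0),np.linalg.norm(np.roll(P,-1,0)-P,axis=1).round(1))
n,l,s,ce=cv2.connectedComponentsWithStats(blue(im)); print([(s[i].tolist(),ce[i].round(1).tolist()) for i in range(1,n) if s[i,4]>15])
# grey far end in side view: brightness down some columns
g=S["pixels"].mean(2)
for c in(300,320,340,360): print(c,[int(v) for v in g[185:235,c]])
E
```

```text
276 L,R 269.7 364.3 w 142.7 centre [537.6 -88.4 276. ] vs 541,-85 x,y: 1.5 4.5
low [(271, [283, 295]), (279, [284, 348]), (287, [285, 350]), (295, [286, 350]), (303, [288, 352]), (311, [289, 353]), (319, [290, 355]), (327, [291, 356]), (335, [293, 358]), (343, [294, 360]), (351, [295, 360]), (359, [297, 310])]
load [(275, [283, 347]), (283, [284, 349]), (291, [286, 349]), (299, [287, 351]), (307, [288, 352]), (315, [290, 354]), (323, [291, 355]), (331, [292, 357]), (339, [293, 359]), (347, [295, 361])]
190 side [[272.4, 310.9], [358.7, 325.8], [292.1, 232.2], [365.0, 242.5]] top [[437.0, 254.2], [464.9, 191.2], [354.5, 214.7], [383.4, 152.8]]
276 side [[271.2, 279.5], [365.6, 294.7], [292.6, 200.2], [371.2, 210.4]] top [[454.8, 255.1], [485.5, 185.1], [363.0, 211.1], [394.9, 142.5]]
((419.3988037109375, 201.2754669189453), (117.81935119628906, 86.51557922363281), 23.749494552612305) [[348.1000061035156, 217.10000610351562], [382.8999938964844, 138.0], [490.70001220703125, 185.39999389648438], [455.8999938964844, 264.6000061035156]]
[536.17087268 -75.17972042 276.        ] [163.2 216.
[... 374 characters left out ...]
42, 43, 44, 45, 39, 36, 39, 39, 36, 57, 99, 150, 203, 229, 232, 233, 232, 234, 233, 229, 224, 221, 185, 123, 111, 115, 114, 117, 116, 117, 118, 116, 114, 113, 114, 115, 113, 115, 116, 115, 116, 115, 117, 116, 115, 117, 116]
340 [101, 100, 111, 123, 116, 116, 119, 129, 146, 129, 119, 121, 117, 118, 116, 114, 115, 114, 107, 100, 101, 101, 98, 96, 107, 173, 222, 198, 146, 119, 114, 117, 115, 115, 117, 115, 114, 116, 115, 115, 117, 113, 116, 115, 116, 115, 116, 115, 117, 116]
360 [38, 36, 36, 38, 38, 35, 35, 36, 37, 33, 35, 35, 37, 40, 39, 37, 37, 34, 37, 38, 35, 36, 38, 39, 31, 38, 45, 97, 182, 227, 201, 120, 108, 117, 114, 115, 117, 117, 113, 116, 115, 115, 112, 107, 107, 106, 104, 93, 90, 89]
```

The side view shows both ends of the top rim shifted equally (level). The top view puts it about 4.5 mm along y from the loaded tote and about 2 mm from the middle tote, all within tolerance. Handing in.

```bash
python3 -c "
from cell import *
print(finish_job())"
```

```text
the job is handed in; nothing more can be done
None
```

I stacked both empty totes on the loaded one, blue ends alternating, then released them and handed the job in at about 32 s. My last camera check put the top tote level and about 2 mm off the one below; the hand-in gave no verdict.

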